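Stack scoop trays end for end

TASK

Stack the two spare scoop trays on the bottom tray: first the one with the bearing and nut, keeping both in it, then the empty one, which stands on end: lay it down on the bench on its skids and let go, then take it again by its sides and lower it level. Turn each tray end for end to the one below, so that its cross bars drop fully into the rim notches and the stack steps alternately, every scoop open from above. Leave the bottom tray in its place and do not push or knock over the oil bottle, the tin or the tape roll.

Things in the scene. Friction and masses are not known exactly. Their poses are not given: they have to be found in the camera images.
- tray_low: Bottom tray: blue scoop tray with a star knob, a nut and a washer fixed in it, flat on the bench. All three trays are alike: 130 mm long, 62 wide, 48 high. Origin under the middle, at the skids' underside. x runs from the scoop end or nose (x -65 mm) to the closed back wall (x +65), y across, z up. About 320 g.
- tray_parts: Second tray, flat on the bench, with a loose bearing and nut in it; about 150 g without them. Axes as tray_low. Outer side walls flat and upright at y +-31 mm, z 9 to 44, from x -27 to +65; nearer the nose their top slopes down to z 26. Floor z 9 to 12, walls 4 mm thick, 54 mm apart inside. Once it is away, its place is clear bench.
- tray_empty: Third tray, empty, about 150 g. Axes as tray_low. At the start it stands on its back wall, nose up, 130 mm high: x axis down, open side (z axis) level and facing away from the robot, skids towards the robot, origin 65 mm above the bench. Leaned over towards the robot it comes down on its skids, nose towards the robot.
- tray_low_nose (a point): middle of tray_low's nose edge (x -65, z 25 mm in its frame); the noses of the other trays lie alike
- tray_parts_nose (a point): middle of tray_parts' nose edge. Under each tray: two skids along x (round, underside z 0, x -26 to +54, outer sides at y +-25.2 mm) and two round cross bars, 9 mm thick, over the full width at x -23 and +47, underside z 4
- tray_empty_nose (a point): middle of tray_empty's nose edge, on top while the tray stands on end
- tray_low_seat (a point): point at x +32, y 0, z +40 mm in tray_low's frame: here comes the origin of the tray stacked on it, turned end for end. The side rims (top z 48) have notches 13 mm wide, 4 deep at x -15 and +55 for the cross bars (2 mm play each side); the skids go between the walls (1.8 mm play). The same way round it does not fit and sits too high.
- tray_parts_seat (a point): the same point of tray_parts, for tray_empty stacked on it
- tray_parts_grip (a point): balance point of tray_parts (x +12, y 0, z 30 mm): grip across the side walls here, 62 mm wide
- tray_empty_grip (a point): balance point of tray_empty (x +12, y 0, z 30 mm): grip across the side walls here once it lies flat. Standing on end it can be gripped across the same walls higher up, at x -40, z 22 mm, 105 mm above the bench
- ring_bearing: ball bearing, 35 mm across, 11 mm high, lying loose in tray_parts; origin at its underside
- big_nut: M16 nut, 24 x 27 x 13 mm, lying loose in tray_parts near the nose; origin at its underside
- oil_bottle: yellow oil bottle with a red spout, 46 mm across, 135 mm tall, standing; bystander; origin under it
- tin_small: small round tin, green with a grey lid, 65 mm across, 41 mm high; bystander; origin under it
- tape_roll: black roll of tape lying flat, 104 mm across, 24 mm high; bystander; origin under it
There are look-alikes about, which are no part of the job. What is shaped like the ring_bearing but green or turquoise is not meant.

How it is judged:
By the outcome, as a careful person would: the job done as asked, in the order asked, and still so for the second after the job is handed in, with the robot touching nothing.
It also fails if it takes over 67 s, if anything falls off the work surface, if the arm or the gripper's body presses on something with over 40 N, if the wrist force passes 120 N, or if a joint passes its speed limit or range.

ROBOT

A 6-joint arm with a two-finger parallel gripper is mounted at the origin on a cart in front of the work surface, level with it; the furniture and walls round the work are solid. World frame = base frame: x ahead of the robot, y to its left, z up, the work surface at z = 0. Lengths are in mm, angles in rad, forces in N, time in s.
With the tool pointing down it reaches from about 150 to 775 mm from the base axis. Payload 6.1 kg.
Tool frame: the origin (TCP) lies midway between the tips of the shut fingers; the grasp point (between the pads) lies 19 mm behind it (grip_point_offset is the y of the grasp point in the tool frame, in mm); y points along the fingers, x is the direction in which the jaws open and shut, and the axes are right-handed (so a half turn about y gives the same grasp; the last joint's range is limited). The gripper opens to 85 mm and grips with 20 to 120 N. Pads are 22 mm wide; open, the fingers measure 114 mm over their backs; the gripper's body (76 mm by 85 mm) begins 54 mm behind the grasp point. The pads swing forward as they close: fully open they stand 13 mm farther back than shut.
Start: joints at [1.197, 0.126, -0.04, 1.405, 0, 1.571], TCP at [191.699, 488.733, 231.295] pointing down, gripper open.
Joint ranges: [-2.72, 2.72], [-0.95, 1.95], [-1.27, 1.35], [-1.78, 2.02], [-1.46, 1.47], [-3.14, 3.14]. Speed limits (rad/s): [2.39, 2.39, 3.01, 3.14, 3.14, 3.14].

INTERFACE

Orientations are given as [roll, pitch, yaw] about the fixed x, y, z axes, in that order (R = Rz(yaw) Ry(pitch) Rx(roll)).
In Python, from workcell import get_obs, grab_frame, sign_off, grip_point_offset gives the robot as it stands.
- The arm moves only by the tool send_rows, never from a script. Its argument "rows" is a list of rows, each an object with "hand": the finger opening in mm, from 0 to 85.4; "slide": the shift along the tool's x, y, z in mm, a list of three; "delta_rot": the turn, a rotation vector about the tool's x, y, z in rad, a list of three. A call has 1 to 5 rows; each row shifts and turns the commanded pose from where the row before left it, along the tool's axes as they then stand; what a row does not reach is not made up. A row lasts 1/10 s, in which the tool goes at most 50 mm and 8.59 degrees, less where a joint would pass 70% of its speed; a pose out of reach is approached as far as the arm can. A call with a gripper value outside its range is refused whole. The fingers move at their own pace and stop on an object; "squeeze" is the grip in N (left out, the last holds). Time passes only in rows, so rows that do not move let the fingers close. It gives the time, the measured TCP pose, the force and the opening at its end, in the units of the state.
- get_obs(): the state, without advancing time (a new reading comes with each control period).
- grab_frame(name): name is "side" or "top" or "wrist"; returns a dict with "image" (384x512x3 uint8, blue, green, red), "range_z" (384x512 float32, mm along the optical axis (not along the pixel's ray), 0 where there is no reading), "intrinsics" (3x3 intrinsics, pixels), "world_to_cam" (4x4, takes a point from world to camera coordinates). Camera axes: x right, y down, z forward; pixel columns grow to the right and rows downward; lengths in mm; the calibration is good to about 2 mm. A picture is of the moment at which its call begins.
- sign_off(): hands the job in, once; it reports no verdict.
The state is a dict: "t": time; "q": joint angles; "qd": joint speeds; "effort": joint torques, N m; "ee_pos": TCP position; "tcp_rot": TCP orientation; "wrist_force": force on the tool from outside, world axes, zero at the start; "wrist_torque": the same for the moment, N m; "grip_width": opening from 0.0 (shut) to 1.0 (fully open).
Only numpy, scipy, OpenCV 4.12 (cv2) and the standard library are available. Lean on these libraries where they do the work, as an engineer would, in place of code of your own. Each camera call takes 0.05 s, during which the arm holds its last target.

## Working session

There is one attempt and no reset: what is moved stays moved. The work goes in short steps, Python scripts to look and compute and a tool call to move; the robot and the scene stay as the last step left them, time stands still between calls to the robot, and variables do not carry over. Pictures are saved under pics/ and viewed, and the job is handed in when it is done.

Besides the shell and the picture viewer there is one more tool, called after "Call:" as a command line: name --argument value ..., lists and objects as JSON in quotes. send_rows: Moves the arm, as the interface text tells. Its arguments: {"type":"object","properties":{"rows":{"type":"array","items":{"type":"object","properties":{"hand":{"type":"number"},"slide":{"type":"array","items":{"type":"number"}},"delta_rot":{"type":"array","items":{"type":"number"}}}}},"squeeze":{"type":"number"}},"required":["rows"]}

```bash
ls; mkdir -p pics
python3 - <<'E'
from workcell import *
import cv2,json
o=get_obs();print(o);print(grip_point_offset)
import numpy as np
for n in["side","top","wrist"]:
    f=grab_frame(n);cv2.imwrite(f"pics/{n}0.png",f["image"]);np.savez(f"pics/{n}0.npz",**f)
    print(n,f["intrinsics"].tolist(),np.round(f["world_to_cam"],3).tolist())
E
```

```text
pics
{'t': 0.0, 'q': array([ 1.19699326e+00,  1.26361796e-01, -4.06017929e-02,  1.40541561e+00,
        1.09877761e-05,  1.57078258e+00]), 'qd': array([ 6.05514051e-04, -5.57854263e-05, -7.61382814e-04, -9.24220589e-04,
       -8.27442620e-04,  8.04980846e-04]), 'effort': array([-1.08053209e-03, -4.35915291e+01,  3.52924025e+01,  1.71433581e-02,
       -3.49458992e-05,  4.15724074e-06]), 'ee_pos': array([191.55404369, 488.3621483 , 230.5408757 ]), 'tcp_rot': array([-1.57078532,  0.00158287,  1.19700701]), 'wrist_force': array([ 0.01786214, -0.36000624, -0.23276942]), 'wrist_torque': array([ 0.00429483, -0.00097779,  0.01240798]), 'grip_width': 1.000162651956741}
-18.700000000000003
side [[387.51675083017875, 0.0, 252.68120788316588], [0.0, 387.51675083017875, 189.16962254553115], [0.0, 0.0, 1.0]] [[0.917, -0.398, 0.019, -537.582], [-0.218, -0.54, -0.813, 206.384], [0.334, 0.742, -0.582, 880.471], [0.0, 0.0, 0.0, 1.0]]
top [[415.39810277791145, 0.0, 253.67776269027559], [0.0, 415.39810277791145, 189.3080575819049], [0.0, 0.0, 1.0]] [[-0.029, -1.0, 0.012, -41.586], [-0.992, 0.028, -0.12, 579.419], [0.119, -0.015, -0.993, 1100.33], [0.0, 0.0, 0.0, 1.0]]
wrist [[331.96278014335456, 0.0, 258.89225167957454], [0.0, 331.96278014335456, 194.42095715589917], [0.0, 0.0, 1.0]] [[0.365, 0.931, -0.002, -523.088], [0.888, -0.348, 0.301, -39.898], [0.28, -0.111, -0.954, 380.297], [0.0, 0.0, 0.0, 1.0]]
```

View pics/side0.png

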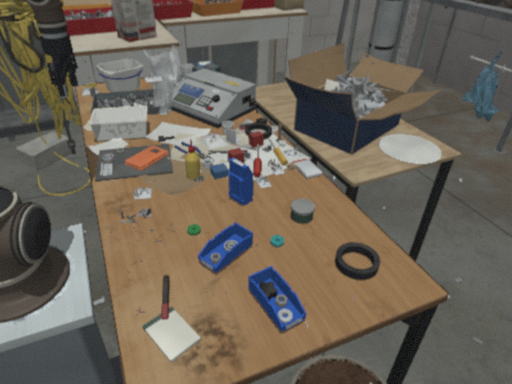

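View pics/top0.png

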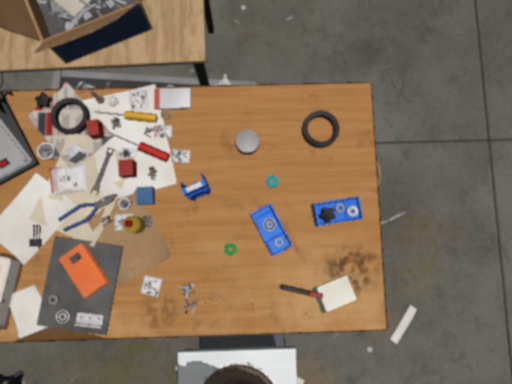

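View pics/wrist0.png

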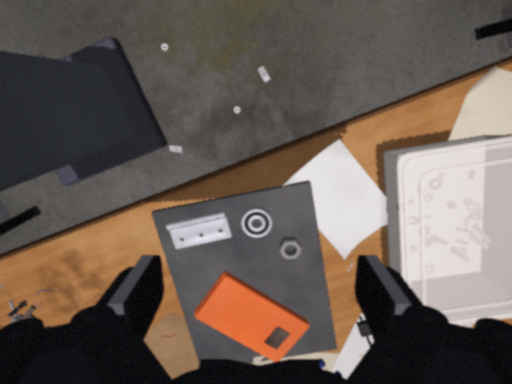

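The top view has robot x pointing up and y pointing left. tray_low with the star knob is near px (337,211). tray_parts is at (270,230), tray_empty stands at (196,187), the bottle is at (134,224), the tin at (248,141) and the tape at (320,128). I'll enlarge these.

Run:
```python
import cv2,numpy as np
t=cv2.imread("pics/top0.png");s=cv2.imread("pics/side0.png")
cv2.imwrite("pics/topc.png",cv2.resize(t[165:265,170:370],None,fx=4,fy=4,interpolation=cv2.INTER_CUBIC))
cv2.imwrite("pics/sidec.png",cv2.resize(s[150:340,180:320],None,fx=3,fy=3,interpolation=cv2.INTER_CUBIC))
```

```text
(no output)
```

View pics/topc.png

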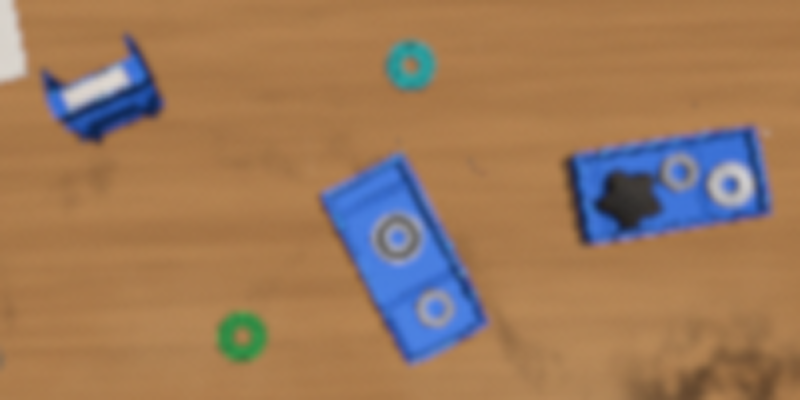

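View pics/sidec.png

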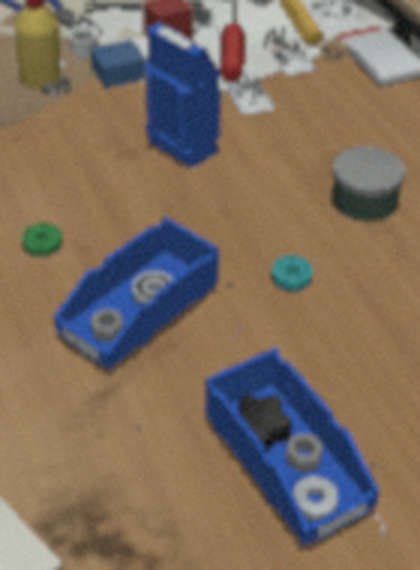

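```bash
cat > h.py <<'E'
import cv2,numpy as np
from scipy.spatial.transform import Rotation as R
def load(n): return dict(np.load(n))
def grab(name,tag):
    from workcell import grab_frame
    f=grab_frame(name); cv2.imwrite(f"pics/{tag}.png",f["image"]); np.savez(f"pics/{tag}.npz",**f); return f
def cloud(f,mask):
    v,u=np.nonzero(mask&(f["range_z"]>0)); z=f["range_z"][v,u]
    K=f["intrinsics"]; p=np.c_[(u-K[0,2])/K[0,0]*z,(v-K[1,2])/K[1,1]*z,z]
    T=f["world_to_cam"]; return (p-T[:3,3])@T[:3,:3],u,v
def proj(f,P):
    P=np.atleast_2d(P);T=f["world_to_cam"];c=P@T[:3,:3].T+T[:3,3];K=f["intrinsics"]
    return np.c_[K[0,0]*c[:,0]/c[:,2]+K[0,2],K[1,1]*c[:,1]/c[:,2]+K[1,2]]
def ray_at_z(f,uv,z):
    uv=np.atleast_2d(uv).astype(float);K=f["intrinsics"];T=f["world_to_cam"]
    d=np.c_[(uv[:,0]-K[0,2])/K[0,0],(uv[:,1]-K[1,2])/K[1,1],np.ones(len(uv))]@T[:3,:3]
    o=-T[:3,:3].T@T[:3,3]; return o+d*((z-o[2])/d[:,2])[:,None]
def blue(im):
    h=cv2.cvtColor(im,cv2.COLOR_BGR2HSV); return (h[...,0]>108)&(h[...,0]<128)&(h[...,1]>140)&(h[...,2]>40)
E
python3 - <<'E'
from h import *
for n in("top0","side0"):
    f=load(f"pics/{n}.npz");m=blue(f["image"]).astype(np.uint8)
    k,l,st,c=cv2.connectedComponentsWithStats(m)
    for i in range(1,k):
        if st[i,4]<80:continue
        P,u,v=cloud(f,l==i)
        print(n,st[i],P.min(0).round(),P.max(0).round(),np.median(P,0).round(),np.percentile(P[:,2],[2,50,98]).round(1))
        if P[:,0].max()<800:
            print(cv2.minAreaRect(P[:,:2].astype(np.float32)))
    b=np.zeros(m.shape,bool);b[280:300,100:200]=1
    P,_,_=cloud(f,b);print("bench",P[:,2].mean(),P[:,2].std())
f=load("pics/top0.npz")
for nm,uv,z in(("bottle",(130,225),135),("tin",(248,141),41),("tape",(320,128),24),("turq",(272,181),10),("green",(230,249),10)):
    print(nm,ray_at_z(f,uv,z).round())
E
```

```text
top0 [182 178  28  21 196] [554.  61.  19.] [600. 127. 135.] [571.  87.  93.] [ 21.8  92.6 131.4]
((579.1981811523438, 92.79170227050781), (37.29899597167969, 59.026737213134766), 20.326507568359375)
top0 [313 198  49  27 592] [ 478. -351.    5.] [ 548. -218.   54.] [ 516. -284.   13.] [ 7.5 13.5 49.6]
((512.8941650390625, -284.947998046875), (57.069557189941406, 129.4513397216797), 7.707975387573242)
top0 [251 205  40  50 731] [ 401. -152.    5.] [533. -49.  51.] [ 463. -101.   13.] [ 8.  12.7 48.6]
((466.8901062011719, -101.07798767089844), (125.18233489990234, 58.96143341064453), 26.356924057006836)
bench 3.423234136240768 6.208551593513667
side0 [228 159  24  45 755] [557.  56.   4.] [612. 117. 130.] [576.  71.  69.] [  7.5  69.4 127.2]
((575.8723754882812, 82.87075805664062), (37.31264877319336, 68.29487609863281), 45.69125747680664)
side0 [ 199  224   53   48 1111] [ 399. -161.    7.] [536. -53.  48.] [471. -97.  25.] [ 8.8 24.5 46.5]
((467.6427917480469, -105.70613098144531), (130.06326293945312, 63.07611083984375), 26.080562591552734)
side0 [ 249  267   56   63 1297] [ 475. -358.    7.] [ 551. -222.   49.] [ 520. -283.   26.] [ 9.  25.9 46.8]
((512.9564819335938, -289.3173828125), (62.47156524658203, 130.4598846435547), 8.129212379455566)
bench -64.212996408532 208.29445596991872
bottle [[486. 250. 135.]]
tin [[712. -46.  41.]]
tape [[ 748. -250.   24.]]
turq [[ 603. -110.   10.]]
green [[418.  11.  10.]]
```

```bash
cat >> h.py <<'E'
def pose():
    from workcell import get_obs
    o=get_obs(); return o,np.array(o["ee_pos"]),R.from_euler("xyz",o["tcp_rot"])
def plan(p1,rpy1,start=None,n=None):
    """rows from present to target: split slide + rot evenly"""
    if start is None: o,p,r=pose()
    else: p,r=np.array(start[0],float),R.from_euler("xyz",start[1])
    r1=R.from_euler("xyz",rpy1); p1=np.array(p1,float)
    rv=(r.inv()*r1).as_rotvec()
    n=n or int(np.ceil(max(np.linalg.norm(p1-p)/49,np.linalg.norm(rv)/0.148,1)))
    for i in range(n):
        print([x for x in np.round(r.as_matrix().T@((p1-p)/n),1)],[x for x in np.round(rv/n,3)])
        r=r*R.from_rotvec(rv/n)
    return
E
python3 - <<'E'
from h import *
f=load("pics/wrist0.npz");T=f["world_to_cam"];c=-T[:3,:3].T@T[:3,3]
o,p,r=pose();print("cam in tool",r.as_matrix().T@(c-p),"cam axes in tool",(r.as_matrix().T@T[:3,:3].T).round(3))
# viewing target with orientation fixed
plan([430,-100,230],[-np.pi/2,0,np.radians(116)])
E
```

```text
cam in tool [  -1.19740572 -143.14344253   76.60190564] cam axes in tool [[ 1.     0.    -0.   ]
 [ 0.    -0.301  0.954]
 [ 0.    -0.954 -0.301]]
[np.float64(-35.4), np.float64(0.1), np.float64(-33.6)] [np.float64(-0.0), np.float64(-0.064), np.float64(-0.0)]
[np.float64(-37.5), np.float64(0.1), np.float64(-31.3)] [np.float64(-0.0), np.float64(-0.064), np.float64(-0.0)]
[np.float64(-39.4), np.float64(0.1), np.float64(-28.8)] [np.float64(-0.0), np.float64(-0.064), np.float64(-0.0)]
[np.float64(-41.2), np.float64(0.1), np.float64(-26.3)] [np.float64(-0.0), np.float64(-0.064), np.float64(-0.0)]
[np.float64(-42.8), np.float64(0.1), np.float64(-23.6)] [np.float64(-0.0), np.float64(-0.064), np.float64(-0.0)]
[np.float64(-44.2), np.float64(0.1), np.float64(-20.8)] [np.float64(-0.0), np.float64(-0.064), np.float64(-0.0)]
[np.float64(-45.4), np.float64(0.1), np.float64(-18.0)] [np.float64(-0.0), np.float64(-0.064), np.float64(-0.0)]
[np.float64(-46.5), np.float64(0.1), np.float64(-15.0)] [np.float64(-0.0), np.float64(-0.064), np.float64(-0.0)]
[np.float64(-47.3), np.float64(0.1), np.float64(-12.1)] [np.float64(-0.0), np.float64(-0.064), np.float64(-0.0)]
[np.float64(-48.0), np.float64(0.1), np.float64(-9.0)] [np.float64(-0.0), np.float64(-0.064), np.float64(-0.0)]
[np.float64(-48.5), np.float64(0.1), np.float64(-5.9)] [np.float64(-0.0), np.float64(-0.064), np.float64(-0.0)]
[np.float64(-48.8), np.float64(0.1), np.float64(-2.9)] [np.float64(-0.0), np.float64(-0.064), np.float64(-0.0)]
[np.float64(-48.8), np.float64(0.1), np.float64(0.3)] [np.float64(-0.0), np.float64(-0.064), np.float64(-0.0)]
```

Run:
```python
from h import *
plan([510,-80,230],[-np.pi/2,0,np.radians(116)])
```

```text
[np.float64(-29.5), np.float64(0.1), np.float64(-36.0)] [np.float64(-0.0), np.float64(-0.059), np.float64(-0.0)]
[np.float64(-31.6), np.float64(0.1), np.float64(-34.2)] [np.float64(-0.0), np.float64(-0.059), np.float64(-0.0)]
[np.float64(-33.5), np.float64(0.1), np.float64(-32.3)] [np.float64(-0.0), np.float64(-0.059), np.float64(-0.0)]
[np.float64(-35.4), np.float64(0.1), np.float64(-30.2)] [np.float64(-0.0), np.float64(-0.059), np.float64(-0.0)]
[np.float64(-37.1), np.float64(0.1), np.float64(-28.1)] [np.float64(-0.0), np.float64(-0.059), np.float64(-0.0)]
[np.float64(-38.7), np.float64(0.1), np.float64(-25.8)] [np.float64(-0.0), np.float64(-0.059), np.float64(-0.0)]
[np.float64(-40.2), np.float64(0.1), np.float64(-23.5)] [np.float64(-0.0), np.float64(-0.059), np.float64(-0.0)]
[np.float64(-41.5), np.float64(0.1), np.float64(-21.1)] [np.float64(-0.0), np.float64(-0.059), np.float64(-0.0)]
[np.float64(-42.7), np.float64(0.1), np.float64(-18.6)] [np.float64(-0.0), np.float64(-0.059), np.float64(-0.0)]
[np.float64(-43.7), np.float64(0.1), np.float64(-16.1)] [np.float64(-0.0), np.float64(-0.059), np.float64(-0.0)]
[np.float64(-44.6), np.float64(0.1), np.float64(-13.5)] [np.float64(-0.0), np.float64(-0.059), np.float64(-0.0)]
[np.float64(-45.3), np.float64(0.1), np.float64(-10.8)] [np.float64(-0.0), np.float64(-0.059), np.float64(-0.0)]
[np.float64(-45.8), np.float64(0.1), np.float64(-8.1)] [np.float64(-0.0), np.float64(-0.059), np.float64(-0.0)]
[np.float64(-46.2), np.float64(0.1), np.float64(-5.4)] [np.float64(-0.0), np.float64(-0.059), np.float64(-0.0)]
```

Call:
send_rows --rows '[{"hand": 85,"slide": [-35.4,0,-33.6],"delta_rot": [0,-0.064,0]},{"hand": 85,"slide": [-33,0,-36],"delta_rot": [0,-0.064,0]}]'

```text
t: 0.35
ee_pos: [233.9, 400.4, 230.4]
tcp_rot: [-1.57, 0.002, 1.331]
wrist_force: [1.2, -0.7, 0.1]
grip_width: 0.994
```

Run:
```python
from h import *
o,p,r=pose();print(o["t"],o["q"].round(3),p.round(1),o["tcp_rot"])
plan([510,-80,230],[-np.pi/2,0,np.radians(116)])
```

```text
0.35 [ 1.042  0.011 -0.165  1.396 -0.     1.282] [233.9 400.4 230.4] [-1.57043556  0.00160813  1.33078004]
[np.float64(-33.4), np.float64(0.1), np.float64(-31.9)] [np.float64(-0.0), np.float64(-0.058), np.float64(-0.0)]
[np.float64(-35.2), np.float64(0.1), np.float64(-29.9)] [np.float64(-0.0), np.float64(-0.058), np.float64(-0.0)]
[np.float64(-36.9), np.float64(0.1), np.float64(-27.8)] [np.float64(-0.0), np.float64(-0.058), np.float64(-0.0)]
[np.float64(-38.4), np.float64(0.1), np.float64(-25.6)] [np.float64(-0.0), np.float64(-0.058), np.float64(-0.0)]
[np.float64(-39.8), np.float64(0.1), np.float64(-23.4)] [np.float64(-0.0), np.float64(-0.058), np.float64(-0.0)]
[np.float64(-41.1), np.float64(0.1), np.float64(-21.0)] [np.float64(-0.0), np.float64(-0.058), np.float64(-0.0)]
[np.float64(-42.3), np.float64(0.1), np.float64(-18.6)] [np.float64(-0.0), np.float64(-0.058), np.float64(-0.0)]
[np.float64(-43.3), np.float64(0.1), np.float64(-16.1)] [np.float64(-0.0), np.float64(-0.058), np.float64(-0.0)]
[np.float64(-44.1), np.float64(0.1), np.float64(-13.6)] [np.float64(-0.0), np.float64(-0.058), np.float64(-0.0)]
[np.float64(-44.8), np.float64(0.1), np.float64(-11.0)] [np.float64(-0.0), np.float64(-0.058), np.float64(-0.0)]
[np.float64(-45.4), np.float64(0.0), np.float64(-8.4)] [np.float64(-0.0), np.float64(-0.058), np.float64(-0.0)]
[np.float64(-45.8), np.float64(0.0), np.float64(-5.8)] [np.float64(-0.0), np.float64(-0.058), np.float64(-0.0)]
```

Call:
send_rows --rows '[{"hand": 85,"slide": [-33.4,0,-31.9],"delta_rot": [0,-0.058,0]},{"hand": 85,"slide": [-35.2,0,-29.9],"delta_rot": [0,-0.058,0]},{"hand": 85,"slide": [-36.9,0,-27.8],"delta_rot": [0,-0.058,0]},{"hand": 85,"slide": [-38.4,0,-25.6],"delta_rot": [0,-0.058,0]},{"hand": 85,"slide": [-39.8,0,-23.4],"delta_rot": [0,-0.058,0]}]'

```text
t: 0.85
ee_pos: [348.7, 198.6, 231.3]
tcp_rot: [-1.571, -0.0, 1.618]
wrist_force: [1.0, 1.0, 1.2]
grip_width: 0.995
```

Call:
send_rows --rows '[{"hand": 85,"slide": [-41.1,0,-21],"delta_rot": [0,-0.058,0]},{"hand": 85,"slide": [-42.3,0,-18.6],"delta_rot": [0,-0.058,0]},{"hand": 85,"slide": [-43.3,0,-16.1],"delta_rot": [0,-0.058,0]},{"hand": 85,"slide": [-44.1,0,-13.6],"delta_rot": [0,-0.058,0]},{"hand": 85,"slide": [-44.8,0,-11],"delta_rot": [0,-0.058,0]}]'

```text
t: 1.35
ee_pos: [462.8, -2.3, 231.2]
tcp_rot: [-1.571, -0.0, 1.907]
wrist_force: [0.5, 0.8, -0.6]
grip_width: 0.994
```

Call:
send_rows --rows '[{"hand": 85,"slide": [-45.4,0,-8.4],"delta_rot": [0,-0.058,0]},{"hand": 85,"slide": [-45.8,0,-5.8],"delta_rot": [0,-0.058,0]},{"hand": 85,"slide": [0,0,0],"delta_rot": [0,0,0]}]'

```text
t: 1.65
ee_pos: [509.9, -84.7, 229.9]
tcp_rot: [-1.57, 0.001, 2.017]
wrist_force: [0.5, 0.7, -0.1]
grip_width: 0.992
```

Run:
```python
from h import *
o,p,r=pose();print(o["t"],o["q"].round(3),o["qd"].round(2),p.round(1),o["tcp_rot"])
f=grab("wrist","w1");cv2.imwrite("pics/w1b.png",cv2.resize(f["image"],None,fx=1.5,fy=1.5))
```

```text
1.65 [-1.640e-01  1.110e-01 -5.900e-02  1.401e+00 -1.000e-03 -6.100e-01] [ 0.06 -0.04 -0.04  0.03  0.03  0.09] [509.9 -84.7 229.9] [-1.56956698e+00  5.29953392e-04  2.01691021e+00]
```

View pics/w1b.png

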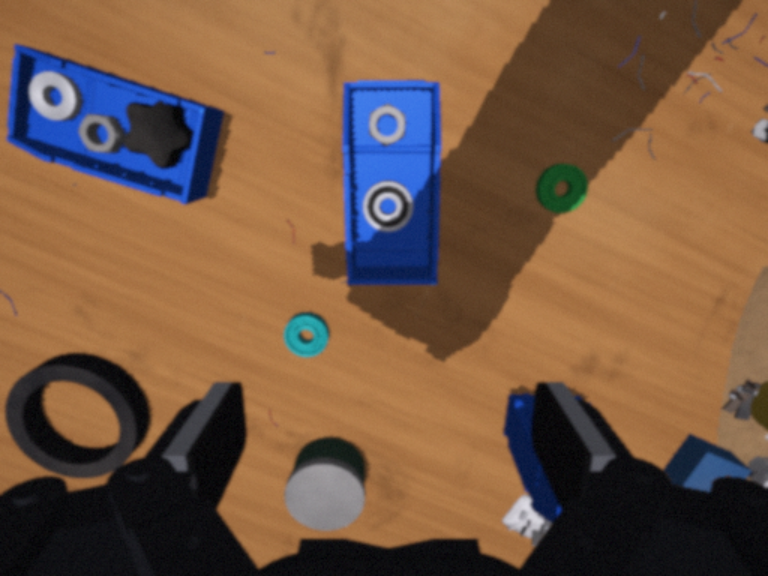

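The wrist view (1.5x) shows tray_parts at px (392,182) with its nose up, lined up with the jaws. tray_low is at (115,125), and the standing empty tray is at (540,455), partly behind the right finger. I'll fit tray poses by matching silhouettes in this view and in the side and top views.

```bash
cat >> h.py <<'E'
HULL=np.array([[65,s*31,9] for s in(-1,1)]+[[65,s*31,48] for s in(-1,1)]+[[-27,s*31,48] for s in(-1,1)]+[[-65,s*31,26] for s in(-1,1)]+[[-27,s*31,9] for s in(-1,1)]+[[-65,s*31,22] for s in(-1,1)],float)
def maskof(f,box):
    m=blue(f["image"]).astype(np.uint8)
    x0,y0,x1,y1=box; mm=np.zeros_like(m); mm[y0:y1,x0:x1]=m[y0:y1,x0:x1]
    c,_=cv2.findContours(cv2.morphologyEx(mm,cv2.MORPH_CLOSE,np.ones((3,3))),cv2.RETR_EXTERNAL,cv2.CHAIN_APPROX_NONE)
    c=max(c,key=cv2.contourArea); return cv2.convexHull(c).reshape(-1,2).astype(float)
def sdist(poly,pts):  # signed dist of points to poly
    return np.array([cv2.pointPolygonTest(poly.astype(np.float32).reshape(-1,1,2),(float(a),float(b)),True) for a,b in pts])
def hullpoly(f,p):
    x,y,z,yaw=p; W=HULL@R.from_euler("z",yaw).as_matrix().T+[x,y,z]
    return cv2.convexHull(proj(f,W).astype(np.float32)).reshape(-1,2)
def densify(c,n=80):
    c=np.vstack([c,c[:1]]);L=np.r_[0,np.cumsum(np.linalg.norm(np.diff(c,axis=0),axis=1))];s=np.linspace(0,L[-1],n,endpoint=False)
    return np.c_[np.interp(s,L,c[:,0]),np.interp(s,L,c[:,1])]
def fit(views,p0,fixz=None):
    from scipy.optimize import least_squares
    obs=[(f,densify(maskof(f,b))) for f,b in views]
    # mask pixel hull lies ~0.5px inside of edge
    def res(q):
        p=q if fixz is None else [q[0],q[1],fixz,q[2]]
        return np.concatenate([sdist(hullpoly(f,p),c)-0.5 for f,c in obs])
    q0=p0 if fixz is None else [p0[0],p0[1],p0[3]]
    s=least_squares(res,q0,x_scale=[1,1,1,.02] if fixz is None else [1,1,.02],diff_step=1e-4,loss="soft_l1")
    return s.x,np.sqrt((s.fun**2).mean())
E
python3 - <<'E'
from h import *
w=load("pics/w1.npz");s=load("pics/side0.npz");t=load("pics/top0.npz")
B={"parts":((215,45,305,200),(190,215,258,275),(245,200,295,258)),"low":((0,20,155,145),(245,262,310,335),(308,193,366,229))}
P0={"parts":[467,-103,0,np.radians(26)],"low":[513,-287,0,np.radians(98)]}
for k in B:
    b=B[k]
    for nm,vs,fz in(("w",[(w,b[0])],0),("s",[(s,b[1])],0),("t",[(t,b[2])],0),("ws",[(w,b[0]),(s,b[1])],None),("wst",[(w,b[0]),(s,b[1]),(t,b[2])],None)):
        x,e=fit(vs,P0[k],fz);print(k,nm,x[:-1].round(1),np.degrees(x[-1]).round(2),e.round(2))
    im=w["image"].copy()
E
```

```text
parts w [ 467.8 -104. ] 25.64 0.42
parts s [ 465.4 -107.9] 27.97 0.56
parts t [ 467.  -101.3] 26.2 0.5
parts ws [ 467.7 -104.3    0. ] 25.8 0.85
parts wst [ 467.8 -103.7   -3.8] 25.87 0.67
low w [ 514.3 -288.5] 97.96 0.6
low s [ 513.7 -292. ] 96.53 0.59
low t [ 513.  -286.5] 98.48 0.67
low ws [ 514.2 -289.     0. ] 97.73 0.83
low wst [ 514.1 -288.8   -0. ] 97.78 0.83
```

Run:
```python
from h import *
o,p,r=pose();print(o["t"],p.round(1),o["tcp_rot"])
plan([478.6,-98.8,90],[-np.pi/2,0,np.radians(115.8)])
print()
plan([478.6,-98.8,5],[-np.pi/2,0,np.radians(115.8)],start=([478.6,-98.8,90],[-np.pi/2,0,np.radians(115.8)]))
```

```text
1.7 [508.6 -82.8 230.2] [-1.56933184e+00 -9.08798271e-04  2.01693337e+00]
[np.float64(-0.5), np.float64(46.7), np.float64(11.3)] [np.float64(-0.0), np.float64(-0.001), np.float64(0.0)]
[np.float64(-0.5), np.float64(46.7), np.float64(11.3)] [np.float64(-0.0), np.float64(-0.001), np.float64(0.0)]
[np.float64(-0.5), np.float64(46.7), np.float64(11.3)] [np.float64(-0.0), np.float64(-0.001), np.float64(0.0)]

[np.float64(0.0), np.float64(42.5), np.float64(-0.0)] [np.float64(0.0), np.float64(0.0), np.float64(0.0)]
[np.float64(0.0), np.float64(42.5), np.float64(-0.0)] [np.float64(0.0), np.float64(0.0), np.float64(0.0)]
```

Call:
send_rows --rows '[{"hand": 85,"slide": [-0.5,46.7,11.3],"delta_rot": [0,0,0]},{"hand": 85,"slide": [-0.5,46.7,11.3],"delta_rot": [0,0,0]},{"hand": 85,"slide": [-0.5,46.7,11.3],"delta_rot": [0,-0.004,0]},{"hand": 85,"slide": [0,0,0],"delta_rot": [0,0,0]},{"hand": 85,"slide": [0,0,0],"delta_rot": [0,0,0]}]'

```text
t: 2.2
ee_pos: [477.9, -95.9, 92.0]
tcp_rot: [-1.57, -0.001, 2.025]
wrist_force: [0.9, 0.4, 1.0]
grip_width: 0.998
```

Run:
```python
from h import *
f=grab("wrist","w2");cv2.imwrite("pics/w2b.png",cv2.resize(f["image"],None,fx=1.5,fy=1.5))
o,p,r=pose();print(o["t"],p.round(1),o["tcp_rot"],o["wrist_force"])
x,e=fit([(f,(150,0,380,384))],[467.8,-104,0,.45],0);print(x,np.degrees(x[2]),e)
plan([478.6,-98.8,6],[-np.pi/2,0,np.radians(115.8)])
```

```text
2.25 [480.  -96.3  93.9] [-1.57375978e+00  1.92113915e-03  2.02557338e+00] [ 0.2466647  -0.2137949   0.89916338]
[ 4.68185323e+02 -1.03938529e+02  4.49805903e-01] 25.77197982449135 0.49827556814357277
[np.float64(-0.7), np.float64(43.9), np.float64(1.3)] [np.float64(0.001), np.float64(0.002), np.float64(-0.001)]
[np.float64(-0.8), np.float64(43.9), np.float64(1.2)] [np.float64(0.001), np.float64(0.002), np.float64(-0.001)]
```

View pics/w2b.png

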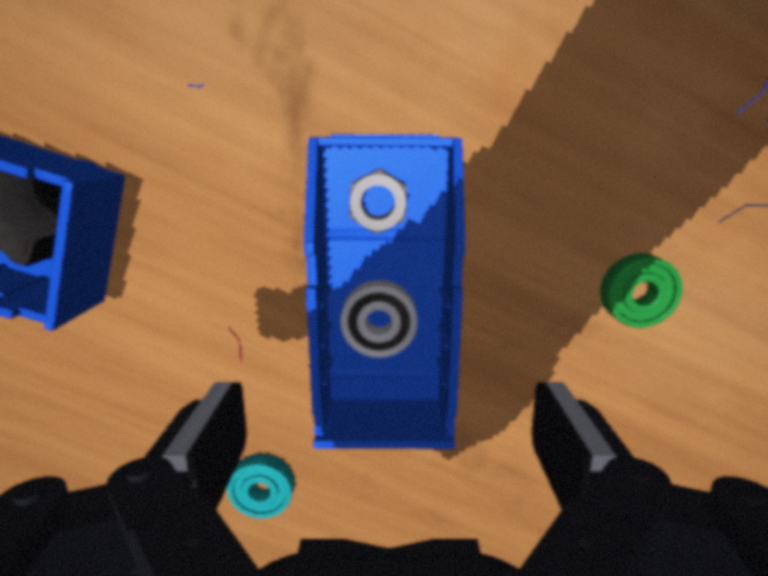

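The second wrist view, from lower down, gives the same tray_parts pose (468,-104, 25.8°), so the heights agree as well. Next I descend.

Call:
send_rows --rows '[{"hand": 85,"slide": [-0.8,30,0.6],"delta_rot": [0,0,0]},{"hand": 85,"slide": [-0.8,30,0.6],"delta_rot": [0,0,0]},{"hand": 85,"slide": [0,26,0],"delta_rot": [0,0,0]},{"hand": 85,"slide": [0,0,0],"delta_rot": [0,0,0]}]'

```text
t: 2.65
ee_pos: [479.0, -98.3, 5.6]
tcp_rot: [-1.571, 0.0, 2.026]
wrist_force: [0.4, -1.0, 0.0]
grip_width: 0.995
```

Run:
```python
from h import *
f=grab("wrist","w3");cv2.imwrite("pics/w3b.png",cv2.resize(f["image"],None,fx=1.5,fy=1.5))
o,p,r=pose();print(o["t"],p.round(1),o["tcp_rot"],o["wrist_force"])
```

```text
2.7 [479.8 -98.6   7.1] [-1.57251685e+00  1.19702611e-03  2.02560005e+00] [ 0.38084781 -0.29736662  0.3966863 ]
```

View pics/w3b.png

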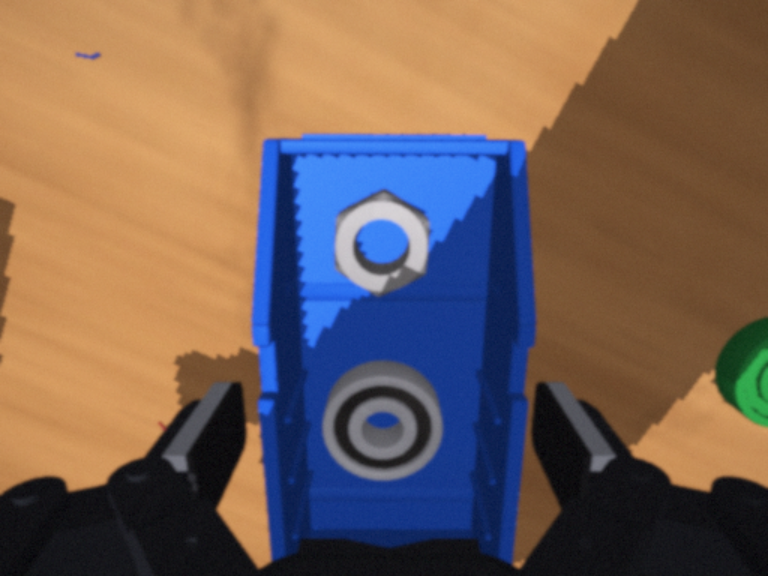

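The tray sits centred between the fingers, with both walls clear of the pads. I'll close.

Call:
send_rows --rows '[{"hand": 55,"slide": [0,0,0],"delta_rot": [0,0,0]},{"hand": 50,"slide": [0,0,0],"delta_rot": [0,0,0]},{"hand": 50,"slide": [0,0,0],"delta_rot": [0,0,0]},{"hand": 50,"slide": [0,0,0],"delta_rot": [0,0,0]}]' --squeeze 50

```text
t: 3.1
ee_pos: [480.3, -98.9, 8.2]
tcp_rot: [-1.575, 0.003, 2.025]
wrist_force: [0.0, 1.3, 5.4]
grip_width: 0.717
```

Call:
send_rows --rows '[{"hand": 50,"slide": [0,-8,0],"delta_rot": [0,0,0]},{"hand": 50,"slide": [0,-20,0],"delta_rot": [0,0,0]},{"hand": 50,"slide": [0,-35,0],"delta_rot": [0,0,0]},{"hand": 50,"slide": [0,-35,0],"delta_rot": [0,0,0]},{"hand": 50,"slide": [0,-10,0],"delta_rot": [0,0,0]}]'

```text
t: 3.6
ee_pos: [479.9, -99.1, 118.0]
tcp_rot: [-1.576, 0.004, 2.025]
wrist_force: [0.6, 0.3, -1.9]
grip_width: 0.723
```

Run:
```python
from h import *
f=grab("wrist","w4");cv2.imwrite("pics/w4b.png",cv2.resize(f["image"],None,fx=1.,fy=1.))
s=grab("side","s4");cv2.imwrite("pics/s4b.png",cv2.resize(s["image"][130:300,150:330],None,fx=4,fy=3))
o,p,r=pose();print(o["t"],o["q"],p.round(1),o["tcp_rot"],o["wrist_force"],o["grip_width"]*85.4)
```

```text
3.7 [-2.03683530e-01  8.18196207e-02 -3.44369317e-01  1.14034019e+00
 -8.48289433e-05 -6.57841004e-01] [479.1 -99.  115.4] [-1.57412116  0.00267613  2.02494917] [ 0.2204821   0.22201822 -3.04815557] 60.983885439641035
```

View pics/w4b.png

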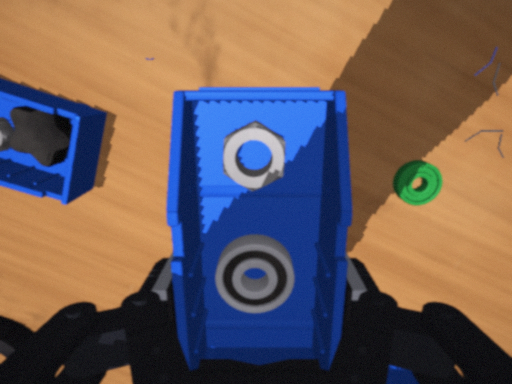

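View pics/s4b.png

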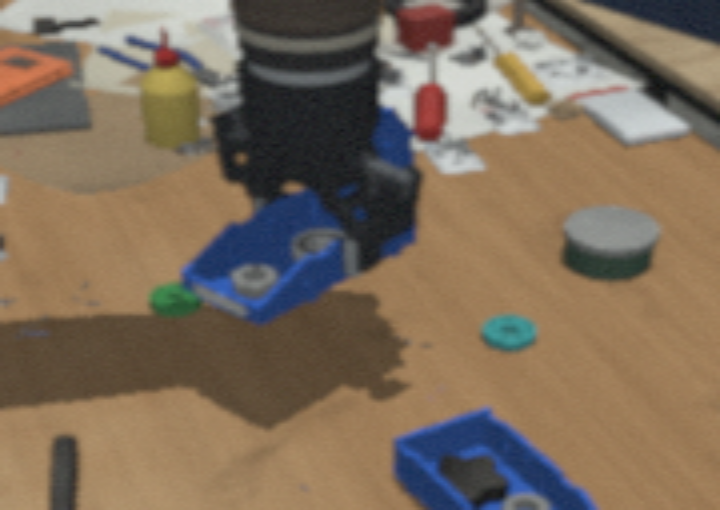

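The tray is held level, with the bearing and nut still in place. Next I carry and turn it (yaw 116° to 8°) to a spot beside tray_low where the wrist camera sees both trays.

Run:
```python
from h import *
plan([407,-350,140],[-np.pi/2,0,np.radians(7.9)],n=14)
```

```text
[np.float64(-13.9), np.float64(-1.8), np.float64(12.5)] [np.float64(0.0), np.float64(0.135), np.float64(0.0)]
[np.float64(-15.4), np.float64(-1.8), np.float64(10.5)] [np.float64(0.0), np.float64(0.135), np.float64(0.0)]
[np.float64(-16.7), np.float64(-1.8), np.float64(8.4)] [np.float64(0.0), np.float64(0.135), np.float64(0.0)]
[np.float64(-17.7), np.float64(-1.7), np.float64(6.0)] [np.float64(0.0), np.float64(0.135), np.float64(0.0)]
[np.float64(-18.3), np.float64(-1.7), np.float64(3.6)] [np.float64(0.0), np.float64(0.135), np.float64(0.0)]
[np.float64(-18.6), np.float64(-1.7), np.float64(1.1)] [np.float64(0.0), np.float64(0.135), np.float64(0.0)]
[np.float64(-18.6), np.float64(-1.7), np.float64(-1.4)] [np.float64(0.0), np.float64(0.135), np.float64(0.0)]
[np.float64(-18.2), np.float64(-1.7), np.float64(-3.9)] [np.float64(0.0), np.float64(0.135), np.float64(0.0)]
[np.float64(-17.6), np.float64(-1.7), np.float64(-6.3)] [np.float64(0.0), np.float64(0.135), np.float64(0.0)]
[np.float64(-16.6), np.float64(-1.7), np.float64(-8.6)] [np.float64(0.0), np.float64(0.135), np.float64(0.0)]
[np.float64(-15.2), np.float64(-1.7), np.float64(-10.7)] [np.float64(0.0), np.float64(0.135), np.float64(0.0)]
[np.float64(-13.7), np.float64(-1.7), np.float64(-12.7)] [np.float64(0.0), np.float64(0.135), np.float64(0.0)]
[np.float64(-11.8), np.float64(-1.7), np.float64(-14.4)] [np.float64(0.0), np.float64(0.135), np.float64(0.0)]
[np.float64(-9.8), np.float64(-1.8), np.float64(-15.9)] [np.float64(0.0), np.float64(0.135), np.float64(0.0)]
```

Call:
send_rows --rows '[{"hand": 50,"slide": [-10,-2,9],"delta_rot": [0,0.08,0]},{"hand": 50,"slide": [-15,-2,12],"delta_rot": [0,0.135,0]},{"hand": 50,"slide": [-17,-2,9],"delta_rot": [0,0.135,0]},{"hand": 50,"slide": [-18,-2,6],"delta_rot": [0,0.135,0]},{"hand": 50,"slide": [-18,-2,4],"delta_rot": [0,0.135,0]}]'

```text
t: 4.2
ee_pos: [453.8, -185.3, 121.3]
tcp_rot: [-1.568, -0.001, 1.399]
wrist_force: [0.1, 0.8, -2.1]
grip_width: 0.718
```

Call:
send_rows --rows '[{"hand": 50,"slide": [-18.6,-2,1],"delta_rot": [0,0.135,0]},{"hand": 50,"slide": [-18.6,-2,-1.4],"delta_rot": [0,0.135,0]},{"hand": 50,"slide": [-18.2,-2,-4],"delta_rot": [0,0.135,0]},{"hand": 50,"slide": [-17.6,-2,-6],"delta_rot": [0,0.135,0]},{"hand": 50,"slide": [-16.6,-2,-8.6],"delta_rot": [0,0.135,0]}]'

```text
t: 4.7
ee_pos: [432.9, -276.0, 131.2]
tcp_rot: [-1.568, 0.001, 0.724]
wrist_force: [0.2, -0.1, -2.6]
grip_width: 0.718
```

Run:
```python
from h import *
o,p,r=pose();print(o["t"],p.round(1),o["tcp_rot"],o["wrist_force"],o["grip_width"]*85.4)
plan([407,-350,140],[-np.pi/2,0,np.radians(7.9)],n=4)
```

```text
4.7 [ 432.9 -276.   131.2] [-1.56772182e+00  9.46442865e-04  7.24373421e-01] [ 0.17600872 -0.10497886 -2.607917  ] 61.291199712553926
[np.float64(-17.1), np.float64(-2.2), np.float64(-9.6)] [np.float64(-0.001), np.float64(0.147), np.float64(-0.0)]
[np.float64(-15.5), np.float64(-2.2), np.float64(-12.0)] [np.float64(-0.001), np.float64(0.147), np.float64(-0.0)]
[np.float64(-13.6), np.float64(-2.2), np.float64(-14.1)] [np.float64(-0.001), np.float64(0.147), np.float64(-0.0)]
[np.float64(-11.4), np.float64(-2.2), np.float64(-15.9)] [np.float64(-0.001), np.float64(0.147), np.float64(-0.0)]
```

Call:
send_rows --rows '[{"hand": 50,"slide": [-16,-2,-10],"delta_rot": [0,0.145,0]},{"hand": 50,"slide": [-14,-2,-12],"delta_rot": [0,0.145,0]},{"hand": 50,"slide": [-12,-2,-14],"delta_rot": [0,0.145,0]},{"hand": 50,"slide": [-10,-2,-14],"delta_rot": [0,0.145,0]},{"hand": 50,"slide": [0,0,0],"delta_rot": [0,0.005,0]}]'

```text
t: 5.2
ee_pos: [412.2, -346.8, 139.3]
tcp_rot: [-1.569, 0.002, 0.141]
wrist_force: [0.1, -0.3, -3.0]
grip_width: 0.719
```

Call:
send_rows --rows '[{"hand": 50,"slide": [0,0,0],"delta_rot": [0,0,0]},{"hand": 50,"slide": [0,0,0],"delta_rot": [0,0,0]}]'

```text
t: 5.4
ee_pos: [413.1, -344.9, 140.1]
tcp_rot: [-1.569, 0.001, 0.147]
wrist_force: [0.4, -0.2, -3.0]
grip_width: 0.723
```

Run:
```python
from h import *
f=grab("wrist","w5");cv2.imwrite("pics/w5b.png",cv2.resize(f["image"],None,fx=1.5,fy=1.5))
o,p,r=pose();print(o["t"],p.round(1),o["tcp_rot"],o["wrist_force"],o["grip_width"]*85.4)
```

```text
5.45 [ 413.3 -344.9  140.5] [-1.56968048e+00  8.01438879e-04  1.47007747e-01] [-0.1379247   0.52519439 -2.5073554 ] 61.546493124830164
```

View pics/w5b.png

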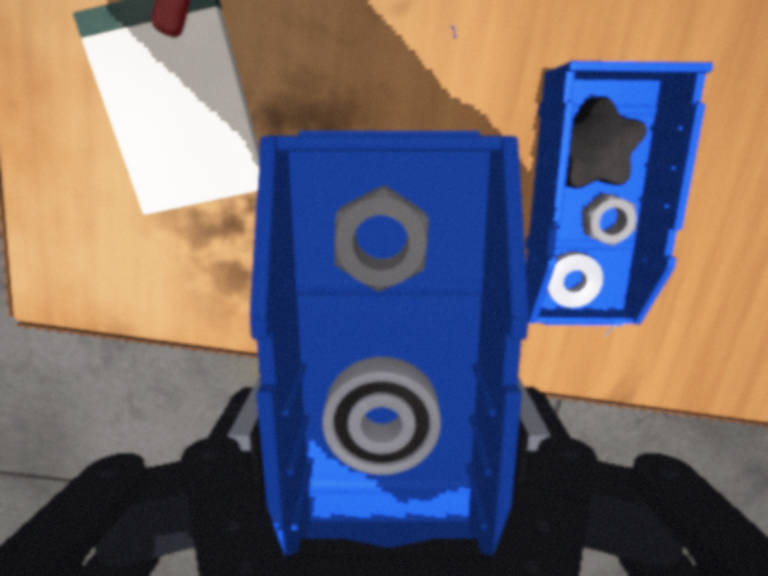

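```bash
cat >> h.py <<'E'
def fitlow(f,box,p0,dz=0,rmax=None,cmin=None,n=150):
    from scipy.optimize import least_squares
    c=densify(maskof(f,box),n)
    if rmax: c=c[c[:,1]<rmax]
    if cmin: c=c[c[:,0]>cmin]
    s=least_squares(lambda q:sdist(hullpoly(f,[q[0],q[1],dz,q[2]]),c)-.5,p0,x_scale=[1,1,.02],diff_step=1e-4,loss="soft_l1")
    return s.x,np.sqrt((s.fun**2).mean())
def inframe(base,p):  # p=(x,y,yaw) expressed in base
    d=np.array(p[:2])-base[:2];c,s=np.cos(base[2]),np.sin(base[2])
    return np.array([c*d[0]+s*d[1],-s*d[0]+c*d[1],np.degrees(p[2]-base[2])])
E
python3 - <<'E'
from h import *
f=load("pics/w5.npz")
x,e=fitlow(f,(352,35,480,225),[514,-288,1.71]);print("low w5",x[:2],np.degrees(x[2]),e)
x2,e=fitlow(f,(352,35,480,225),[514,-288,1.71],cmin=358);print("low w5",x2[:2],np.degrees(x2[2]),e)
# tray in hand: truncated fits
for tag,tcp,box,g,dz in(("w3",(479.7,-98.6,2.0255),(150,60,370,384),[468,-104,.45],0),("w5",(413.2,-344.9,.147),(150,80,349,384),[400,-333,.147-np.pi/2],132.8),("w4",(479.3,-99.,2.025),(150,80,349,384),[468,-104,.45],108.3)):
    f=load(f"pics/{tag}.npz")
    for rm in(215,):
        x,e=fitlow(f,box,g,dz,rmax=rm); print(tag,rm,x,e,"in tool",inframe(np.array(tcp),x))
E
```

```text
low w5 [ 514.19090388 -288.27699951] 98.0643776488945 0.5108598355942212
low w5 [ 513.98034093 -288.35685198] 97.75235213165793 0.4671151576796743
w3 215 [ 4.67959986e+02 -1.04070258e+02  4.49997205e-01] 0.9343879987117921 in tool [  0.24173699  12.94964184 -90.26966075]
w5 215 [ 411.05243474 -333.5190719    -1.42928708] 1.8199442785639681 in tool [ -0.457426    11.57274048 -90.31459679]
w4 215 [ 4.68526395e+02 -1.06258180e+02  4.49013140e-01] 0.8317829567396172 in tool [ -1.79539318  12.86578024 -90.29739564]
```

Run:
```python
from h import *
plan([511.5,-269.5,90],[-np.pi/2,0,0.1415],n=5)
```

```text
[np.float64(21.7), np.float64(10.1), np.float64(12.0)] [np.float64(-0.0), np.float64(0.001), np.float64(-0.0)]
[np.float64(21.6), np.float64(10.1), np.float64(12.1)] [np.float64(-0.0), np.float64(0.001), np.float64(-0.0)]
[np.float64(21.6), np.float64(10.1), np.float64(12.1)] [np.float64(-0.0), np.float64(0.001), np.float64(-0.0)]
[np.float64(21.6), np.float64(10.1), np.float64(12.1)] [np.float64(-0.0), np.float64(0.001), np.float64(-0.0)]
[np.float64(21.6), np.float64(10.1), np.float64(12.1)] [np.float64(-0.0), np.float64(0.001), np.float64(-0.0)]
```

Call:
send_rows --rows '[{"hand": 50,"slide": [15,5,8],"delta_rot": [0,0,0]},{"hand": 50,"slide": [28,10,15],"delta_rot": [0,0.005,0]},{"hand": 50,"slide": [28,12,16],"delta_rot": [0,0,0]},{"hand": 50,"slide": [25,15,13],"delta_rot": [0,0,0]},{"hand": 50,"slide": [12,8.5,8],"delta_rot": [0,0,0]}]'

```text
t: 5.95
ee_pos: [513.1, -268.8, 89.3]
tcp_rot: [-1.57, 0.001, 0.144]
wrist_force: [-0.4, 0.0, -2.7]
grip_width: 0.722
```

Call:
send_rows --rows '[{"hand": 50,"slide": [0,0,0],"delta_rot": [0,0,0]},{"hand": 50,"slide": [0,0,0],"delta_rot": [0,0,0]}]'

```text
t: 6.15
ee_pos: [511.4, -270.7, 90.6]
tcp_rot: [-1.571, 0.001, 0.141]
wrist_force: [0.4, -0.5, -2.2]
grip_width: 0.722
```

Run:
```python
from h import *
f=grab("wrist","w6");cv2.imwrite("pics/w6b.png",cv2.resize(f["image"],None,fx=1.5,fy=1.5))
o,p,r=pose();print(o["t"],p.round(1),o["tcp_rot"],o["wrist_force"],o["grip_width"]*85.4)
plan([511.5,-269.5,62],[-np.pi/2,0,0.1415],n=1)
```

```text
6.2 [ 511.4 -271.3   91.1] [-1.57125133e+00  1.91546178e-04  1.40286548e-01] [-0.01651553 -0.65108373 -2.06374914] 61.607359337329136
[np.float64(0.3), np.float64(29.1), np.float64(1.8)] [np.float64(0.0), np.float64(-0.001), np.float64(-0.0)]
```

View pics/w6b.png

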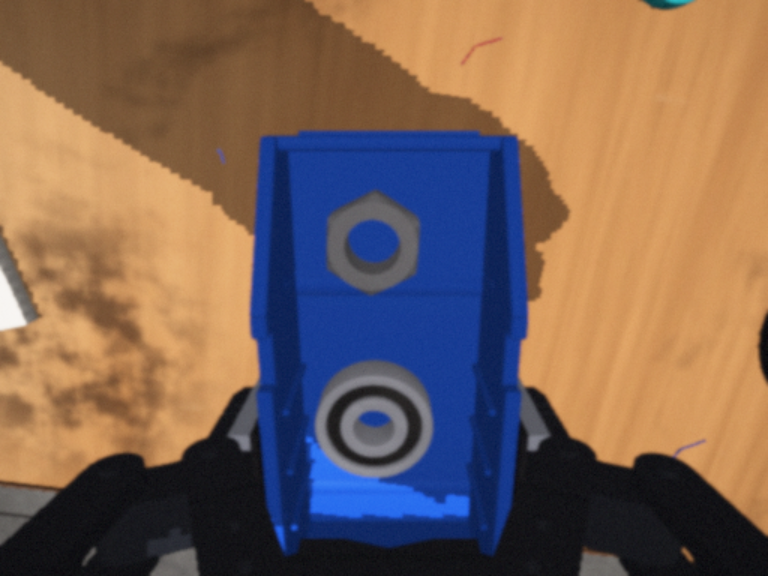

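tray_parts now covers tray_low in this view. The nut at (373,243) and the bearing at (373,418) shifted only slightly. I'll lower it slowly.

Call:
send_rows --rows '[{"hand": 50,"slide": [0.3,12,1],"delta_rot": [0,0,0]},{"hand": 50,"slide": [0,12,0.6],"delta_rot": [0,0,0]},{"hand": 50,"slide": [0,8,0],"delta_rot": [0,0,0]},{"hand": 50,"slide": [0,4,0],"delta_rot": [0,0,0]},{"hand": 50,"slide": [0,0,0],"delta_rot": [0,0,0]}]'

```text
t: 6.7
ee_pos: [511.2, -269.3, 53.7]
tcp_rot: [-1.57, 0.001, 0.14]
wrist_force: [-0.4, -0.2, -3.0]
grip_width: 0.718
```

Run:
```python
from h import *
s=grab("side","s7");cv2.imwrite("pics/s7b.png",cv2.resize(s["image"][200:340,210:340],None,fx=5,fy=4,interpolation=cv2.INTER_CUBIC))
t=grab("top","t7");cv2.imwrite("pics/t7b.png",cv2.resize(t["image"][170:250,270:380],None,fx=6,fy=6,interpolation=cv2.INTER_CUBIC))
o,p,r=pose();print(o["t"],p.round(1),o["tcp_rot"],o["wrist_force"],o["grip_width"]*85.4)
```

```text
6.8 [ 511.9 -269.6   54.7] [-1.57079123e+00  4.22377193e-05  1.39840132e-01] [ 0.51103481  0.34522082 -2.2712819 ] 61.41667233507524
```

View pics/s7b.png

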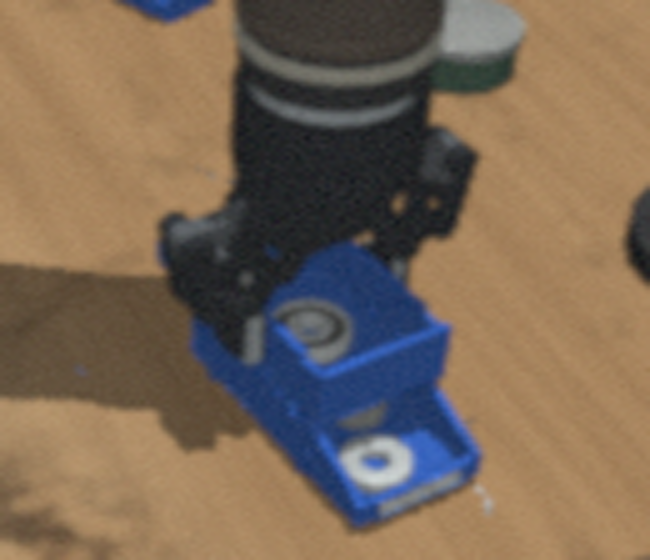

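View pics/t7b.png

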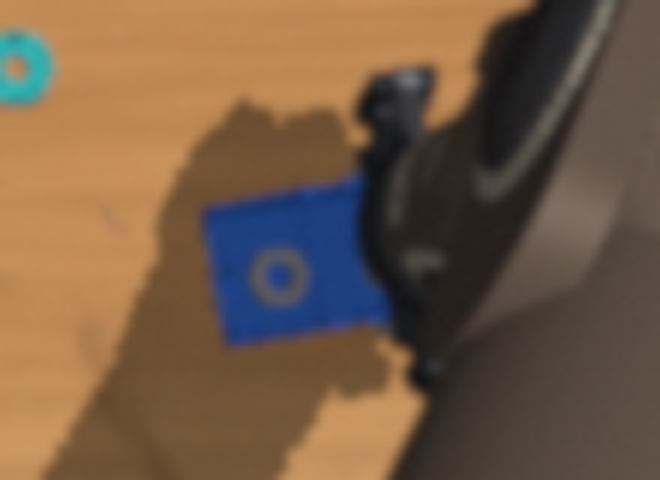

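Both views show the trays parallel and aligned, with no contact force. I'll continue down in small steps.

Call:
send_rows --rows '[{"hand": 50,"slide": [0,2,0],"delta_rot": [0,0,0]},{"hand": 50,"slide": [0,1.5,0],"delta_rot": [0,0,0]},{"hand": 50,"slide": [0,1,0],"delta_rot": [0,0,0]},{"hand": 50,"slide": [0,0,0],"delta_rot": [0,0,0]}]'

```text
t: 7.2
ee_pos: [511.9, -269.4, 50.1]
tcp_rot: [-1.571, 0.0, 0.14]
wrist_force: [0.9, -0.2, -2.6]
grip_width: 0.722
```

Call:
send_rows --rows '[{"hand": 50,"slide": [0,1.2,0],"delta_rot": [0,0,0]},{"hand": 50,"slide": [0,1,0],"delta_rot": [0,0,0]},{"hand": 50,"slide": [0,0,0],"delta_rot": [0,0,0]}]'

```text
t: 7.5
ee_pos: [512.0, -269.3, 48.2]
tcp_rot: [-1.571, -0.0, 0.14]
wrist_force: [-0.5, 2.1, -0.4]
grip_width: 0.716
```

Call:
send_rows --rows '[{"hand": 50,"slide": [0,0.8,0],"delta_rot": [0,0,0]},{"hand": 50,"slide": [0,0.7,0],"delta_rot": [0,0,0]},{"hand": 50,"slide": [0,0,0],"delta_rot": [0,0,0]}]'

```text
t: 7.8
ee_pos: [512.0, -269.3, 47.9]
tcp_rot: [-1.571, -0.001, 0.14]
wrist_force: [-2.5, 3.9, 8.3]
grip_width: 0.718
```

Run:
```python
from h import *
s=grab("side","s8");cv2.imwrite("pics/s8b.png",cv2.resize(s["image"][230:340,230:320],None,fx=6,fy=5,interpolation=cv2.INTER_CUBIC))
o,p,r=pose();print(o["t"],p.round(1),o["tcp_rot"],o["wrist_force"],o["grip_width"]*85.4)
```

```text
7.85 [ 512.1 -269.3   48. ] [-1.57121248e+00 -1.03707251e-03  1.40088007e-01] [-2.47613224  4.66783506  8.79042698] 61.64644037936141
```

View pics/s8b.png

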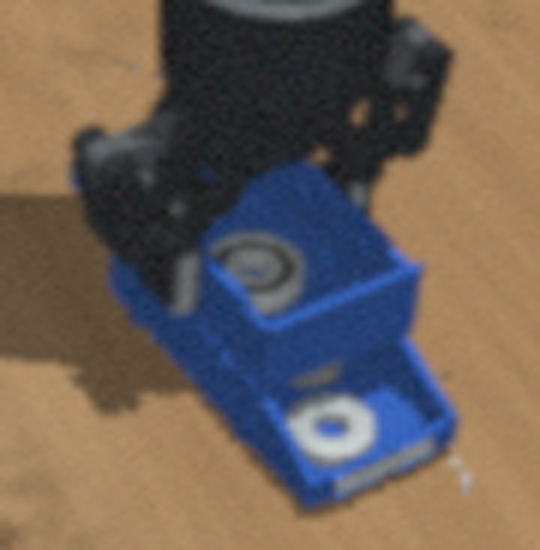

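The tray stopped firmly at TCP z 48.0. TCP sat 8 mm above the tray base at the grasp, so the tray base is at 40, which is fully seated. I'll release.

Call:
send_rows --rows '[{"hand": 64,"slide": [0,-0.8,0],"delta_rot": [0,0,0]},{"hand": 70,"slide": [0,0,0],"delta_rot": [0,0,0]},{"hand": 78,"slide": [0,0,0],"delta_rot": [0,0,0]},{"hand": 85,"slide": [0,0,0],"delta_rot": [0,0,0]}]'

```text
t: 8.25
ee_pos: [511.9, -269.5, 47.1]
tcp_rot: [-1.571, 0.0, 0.14]
wrist_force: [-0.5, -0.4, 0.5]
grip_width: 0.995
```

Call:
send_rows --rows '[{"hand": 85,"slide": [0,-20,0],"delta_rot": [0,0,0]},{"hand": 85,"slide": [0,-40,0],"delta_rot": [0,0,0]},{"hand": 85,"slide": [0,-45,0],"delta_rot": [0,0,0]},{"hand": 85,"slide": [0,-45,0],"delta_rot": [0,0,0]},{"hand": 85,"slide": [0,-20,-30],"delta_rot": [0,0,0]}]'

```text
t: 8.75
ee_pos: [517.1, -297.9, 222.7]
tcp_rot: [-1.574, -0.005, 0.143]
wrist_force: [1.1, -0.5, 0.2]
grip_width: 1.0
```

Run:
```python
from h import *
s=grab("side","s9");cv2.imwrite("pics/s9b.png",cv2.resize(s["image"][210:340,220:320],None,fx=6,fy=4.5,interpolation=cv2.INTER_CUBIC))
f=grab("wrist","w9")
cv2.imwrite("pics/w9b.png",cv2.resize(f["image"],None,fx=1.5,fy=1.5))
o,p,r=pose();print(o["t"],o["q"],p.round(1),o["tcp_rot"],o["wrist_force"],o["grip_width"]*85.4)
```

```text
8.85 [-5.27641910e-01  2.62884933e-01  1.05786186e-01  1.40649895e+00
 -8.62326597e-04  9.04749741e-01] [ 517.8 -302.1  221.1] [-1.57592229 -0.00512724  0.13841471] [ 0.65740771 -1.16317258 -0.21397721] 85.20012808232752
```

View pics/s9b.png

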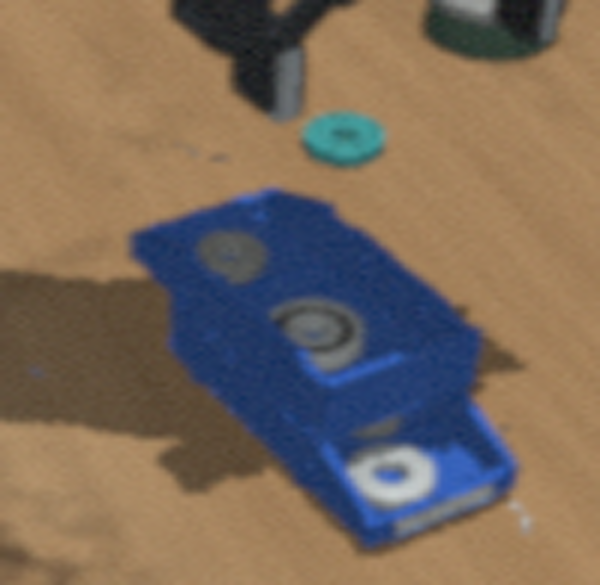

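View pics/w9b.png

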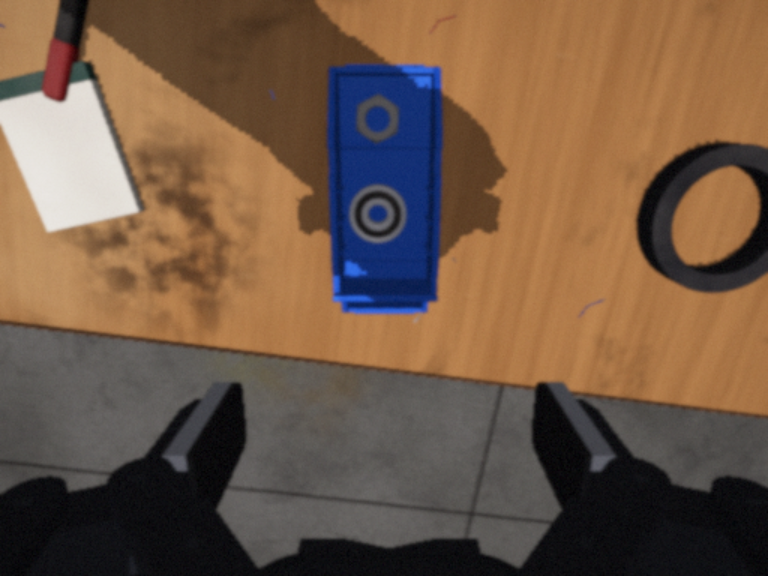

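The first stack is seated, with the bearing at (378,213) and the nut at (378,118) inside. I'll measure its pose now, since it will be the base for the empty tray.

Run:
```python
from h import *
f=load("pics/w9.npz")
for rm in (190,196):
  x,e=fitlow(f,(200,30,310,201),[510,-257,np.radians(-82)],40,rmax=rm);print(rm,x[:2],np.degrees(x[2]),e)
# depth of rim/noses
for h in (38,42):
  x,e=fitlow(f,(200,30,310,201),[510,-257,np.radians(-82)],h,rmax=196);print(h,x[:2],np.degrees(x[2]),e)
x,e=fitlow(f,(200,30,310,201),[510,-257,np.radians(-82)],44,rmax=196);print(44,e)
```

```text
190 [ 510.36452472 -257.83957498] -82.08002964800733 0.5526608513973105
196 [ 510.36716984 -257.83945694] -82.07411687665946 0.568225110090046
38 [ 510.33407811 -257.59806738] -82.05884627946561 0.39695983058163165
42 [ 510.41240712 -258.11248021] -82.15647003853644 0.7705950550338492
44 0.9929064410585349
```

Run:
```python
from h import *
plan([625,107,260],[-np.pi/2,0,np.radians(110)],n=14)
```

```text
[np.float64(11.6), np.float64(-2.9), np.float64(27.9)] [np.float64(0.001), np.float64(-0.127), np.float64(-0.0)]
[np.float64(15.1), np.float64(-2.8), np.float64(26.2)] [np.float64(0.001), np.float64(-0.127), np.float64(-0.0)]
[np.float64(18.3), np.float64(-2.8), np.float64(24.0)] [np.float64(0.001), np.float64(-0.127), np.float64(-0.0)]
[np.float64(21.2), np.float64(-2.8), np.float64(21.5)] [np.float64(0.001), np.float64(-0.127), np.float64(-0.0)]
[np.float64(23.7), np.float64(-2.8), np.float64(18.7)] [np.float64(0.001), np.float64(-0.127), np.float64(-0.0)]
[np.float64(25.9), np.float64(-2.8), np.float64(15.5)] [np.float64(0.001), np.float64(-0.127), np.float64(-0.0)]
[np.float64(27.7), np.float64(-2.8), np.float64(12.1)] [np.float64(0.001), np.float64(-0.127), np.float64(-0.0)]
[np.float64(29.0), np.float64(-2.8), np.float64(8.5)] [np.float64(0.001), np.float64(-0.127), np.float64(-0.0)]
[np.float64(29.8), np.float64(-2.8), np.float64(4.7)] [np.float64(0.001), np.float64(-0.127), np.float64(-0.0)]
[np.float64(30.2), np.float64(-2.8), np.float64(0.9)] [np.float64(0.001), np.float64(-0.127), np.float64(-0.0)]
[np.float64(30.1), np.float64(-2.8), np.float64(-2.9)] [np.float64(0.001), np.float64(-0.127), np.float64(-0.0)]
[np.float64(29.5), np.float64(-2.8), np.float64(-6.7)] [np.float64(0.001), np.float64(-0.127), np.float64(-0.0)]
[np.float64(28.4), np.float64(-2.8), np.float64(-10.4)] [np.float64(0.001), np.float64(-0.127), np.float64(-0.0)]
[np.float64(26.8), np.float64(-2.8), np.float64(-13.9)] [np.float64(0.001), np.float64(-0.127), np.float64(-0.0)]
```

Call:
send_rows --rows '[{"hand": 85,"slide": [11.6,-2.8,27.9],"delta_rot": [0,-0.127,0]},{"hand": 85,"slide": [15.1,-2.8,26.2],"delta_rot": [0,-0.127,0]},{"hand": 85,"slide": [18.3,-2.8,24],"delta_rot": [0,-0.127,0]},{"hand": 85,"slide": [21.2,-2.8,21.5],"delta_rot": [0,-0.127,0]},{"hand": 85,"slide": [23.7,-2.8,18.7],"delta_rot": [0,-0.127,0]}]'

```text
t: 9.35
ee_pos: [554.0, -151.6, 230.2]
tcp_rot: [-1.569, 0.001, 0.78]
wrist_force: [0.2, -0.2, 0.3]
grip_width: 0.992
```

Call:
send_rows --rows '[{"hand": 85,"slide": [25.9,-2.8,15.5],"delta_rot": [0,-0.127,0]},{"hand": 85,"slide": [27.7,-2.8,12.1],"delta_rot": [0,-0.127,0]},{"hand": 85,"slide": [29,-2.8,8.5],"delta_rot": [0,-0.127,0]},{"hand": 85,"slide": [29.8,-2.8,4.7],"delta_rot": [0,-0.127,0]},{"hand": 85,"slide": [30.2,-2.8,0.9],"delta_rot": [0,-0.127,0]}]'

```text
t: 9.85
ee_pos: [592.4, -5.5, 244.3]
tcp_rot: [-1.569, 0.0, 1.415]
wrist_force: [-0.1, -0.1, 0.3]
grip_width: 0.992
```

Call:
send_rows --rows '[{"hand": 85,"slide": [30.1,-2.8,-2.9],"delta_rot": [0,-0.127,0]},{"hand": 85,"slide": [29.5,-2.8,-6.7],"delta_rot": [0,-0.127,0]},{"hand": 85,"slide": [28.4,-2.8,-10.4],"delta_rot": [0,-0.127,0]},{"hand": 85,"slide": [26.8,-2.8,-13.9],"delta_rot": [0,-0.127,0]},{"hand": 85,"slide": [0,0,0],"delta_rot": [0,0,0]}]'

```text
t: 10.35
ee_pos: [623.7, 113.3, 254.9]
tcp_rot: [-1.569, -0.001, 1.924]
wrist_force: [1.1, 0.3, -0.3]
grip_width: 0.994
```

Run:
```python
from h import *
f=grab("wrist","w10")
cv2.imwrite("pics/w10b.png",cv2.resize(f["image"],None,fx=1.5,fy=1.5))
o,p,r=pose();print(o["t"],o["q"],p.round(1),o["tcp_rot"],o["wrist_force"],o["grip_width"]*85.4)
```

```text
10.4 [ 1.77225852e-01  3.43993547e-01  2.89259152e-01  1.51817437e+00
  5.96418482e-05 -1.71942939e-01] [623.3 111.7 255. ] [-1.56872524e+00 -4.20194320e-04  1.91996462e+00] [ 0.2127851  -0.81030266  0.2960574 ] 84.84114949132947
```

View pics/w10b.png

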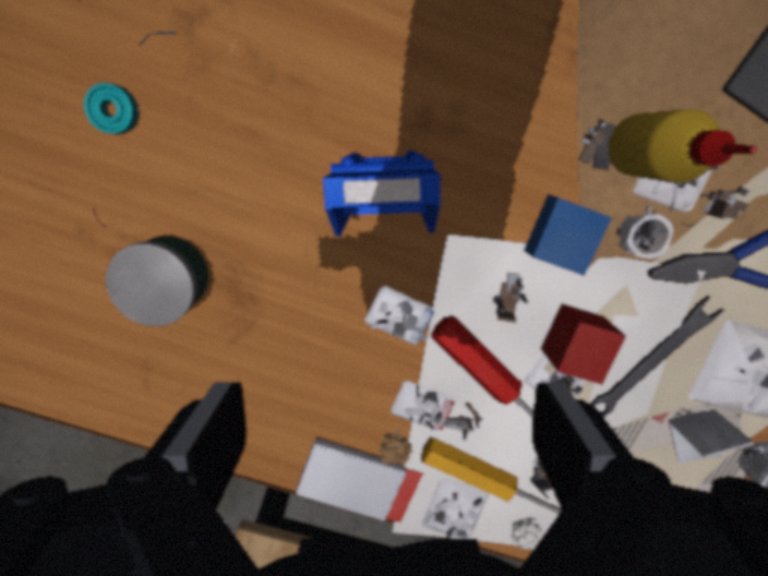

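Run:
```python
from h import *
im=cv2.imread("pics/w10.png")
cv2.imwrite("pics/w10c.png",cv2.resize(im[95:160,205:300],None,fx=8,fy=8,interpolation=cv2.INTER_CUBIC))
f=load("pics/w10.npz")
b=np.zeros(im.shape[:2],bool);b[100:158,210:298]=1
P,u,v=cloud(f,b&blue(im))
for lo,hi in((110,140),(60,110),(20,60)):
    m=(P[:,2]>lo)&(P[:,2]<hi);print(lo,m.sum(),P[m].mean(0),P[m].min(0),P[m].max(0))
```

```text
110 944 [578.97820884  92.30061789 128.21975129] [560.22831069  61.32896691 110.05295474] [608.83574947 126.66894547 133.10965904]
60 756 [575.99297764  90.18596826  91.59521073] [555.43282267  59.73377501  60.87041006] [616.70687747 129.59851027 109.79006467]
20 119 [575.52973427  88.51589223  29.3472252 ] [555.91965187  68.51998354  20.18436925] [614.2592759  126.63037477  58.74629338]
```

View pics/w10c.png

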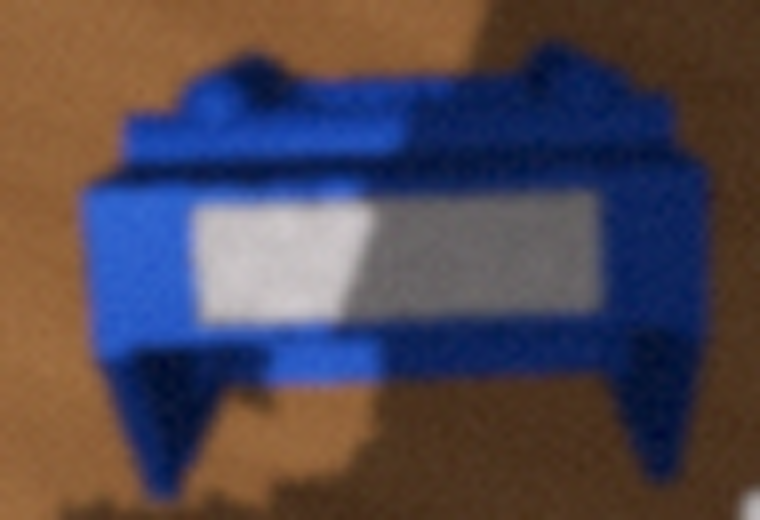

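Run:
```python
from h import *
f=load("pics/w10.npz")
c=np.array([[85,187],[708,167],[705,335],[97,358]],float);uv=c/8+[205-.44,95-.44]
W=ray_at_z(f,uv,130);print(W.round(1))
y1=W[0]-W[1];y2=W[3]-W[2]
for y in(y1,y2):print(np.linalg.norm(y),np.degrees(np.arctan2(y[1],y[0])))
d=(W[2]+W[3]-W[0]-W[1])/2;print(np.linalg.norm(d),np.degrees(np.arctan2(d[1],d[0])))
yy=(y1+y2);yaw=np.arctan2(yy[1],yy[0]);a=yaw-np.pi/2  # direction of y axis: left px = +y?
print("a",np.degrees(a))
m=W.mean(0);D=np.array([np.cos(a),np.sin(a)])
print("face centre (z=17.5)",m[:2],"origin",m[:2]-17.5*D,"tray-z22",m[:2]+4.5*D)
```

```text
[[583.1  60.5 130. ]
 [560.1 117.5 130. ]
 [575.4 123.4 130. ]
 [598.7  66.8 130. ]]
61.48108100862619 -67.97783043352617
61.15739330198571 -67.62429282316634
16.63785190796532 21.526209741145845
a -157.8015281872383
face centre (z=17.5) [579.31931486  92.05710444] origin [595.52222644  98.66888605] tray-z22 [575.15285188  90.35693203]
```

The empty tray stands with its nose face centred at about (579,92), open side facing 22.2°. To lay it down in one turn, the tool should start tilted about 45° back towards the robot. I'll try that tilt in free air first.

Call:
send_rows --rows '[{"hand": 85,"slide": [0,0,0],"delta_rot": [0,-0.038,0]},{"hand": 85,"slide": [0,0,0],"delta_rot": [0.14,0,0]},{"hand": 85,"slide": [0,0,0],"delta_rot": [0.14,0,0]},{"hand": 85,"slide": [0,0,0],"delta_rot": [0.14,0,0]}]'

```text
t: 10.8
ee_pos: [614.5, 106.3, 243.0]
tcp_rot: [-1.172, 0.006, 1.955]
wrist_force: [-24.5, -6.2, -9.9]
grip_width: 1.0
```

Run:
```python
from h import *
o,p,r=pose();print(o["t"],o["q"].round(3),p.round(1),o["tcp_rot"],r.as_matrix().round(3).tolist())
# fit FK
from scipy.optimize import least_squares
D=np.array([[.126,-.041,np.pi/2,525,231],[.011,-.165,np.pi/2,463.7,230.4],[.111,-.059,np.pi/2,517,230],[.0818,-.344,np.pi/2,489.2,115.4],[.2629,.1058,np.pi/2,599.5,221.1],[.344,.2893,np.pi/2,633.2,255]])
t=r.as_matrix()[:,1]
q=o["q"];rad=np.array([np.cos(q[0]),np.sin(q[0]),0])
print("tool dir radial",t@rad, "pitch sum",q[1]-q[2]+q[3])
```

```text
10.8 [ 0.206  0.711  0.77   2.022 -0.074 -0.162] [614.5 106.3 243. ] [-1.17200357  0.00564005  1.95497389] [[-0.375, -0.358, -0.855], [0.927, -0.15, -0.343], [-0.006, -0.922, 0.388]]
tool dir radial -0.38126206166624427 pitch sum 1.9630856812663762
```

q4 reached its limit of 2.02 at this height, so I'll back off and work out the kinematics before tilting again.

Call:
send_rows --rows '[{"hand": 85,"slide": [0,0,0],"delta_rot": [-0.12,0,0]},{"hand": 85,"slide": [0,0,0],"delta_rot": [-0.06,0,0]},{"hand": 85,"slide": [0,0,0],"delta_rot": [0,0,0]}]'

```text
t: 11.1
ee_pos: [612.2, 105.8, 238.6]
tcp_rot: [-1.343, 0.003, 1.955]
wrist_force: [0.2, -1.0, 1.9]
grip_width: 0.992
```

```bash
cat > fk.py <<'E'
from h import *
from scipy.optimize import least_squares
# rows: q2,q3,q4,r,z ; tool pitch (down from horizontal)=q2-q3+q4
D=np.array([[.126,-.041,1.405,525,231],[.0113,-.1652,1.396,463.7,230.4],[.111,-.059,1.401,517,230],[.0818,-.3444,1.1403,489.2,115.4],[.2629,.1058,1.4065,599.5,221.1],[.344,.2893,1.5182,633.2,255]])
def rz(k,q2,q3,q4):
    r0,z0,L1,al,L2,be,Lt,L3=k
    f=q2-q3; p=f+q4
    return np.array([r0+L1*np.sin(q2+al)+L2*np.cos(f+be)+Lt*np.cos(p)+L3*np.sin(p), z0+L1*np.cos(q2+al)-L2*np.sin(f+be)-Lt*np.sin(p)+L3*np.cos(p)])
def fitk(extra):
    A=np.vstack([D]+[np.atleast_2d(extra)])
    fun=lambda k:np.r_[np.concatenate([rz(k,*a[:3])-a[3:] for a in A]),(k[0]-0)*.01,(k[1]-150)*.01,(k[6]-220)*.01,k[7]*.05,(k[3])*.5,(k[5])*.5]
    s=least_squares(fun,[0,150,300,0,300,0,220,0]);return s.x,s.fun
E
python3 - <<'E'
from fk import *
o,p,r=pose();q=o["q"];print(o["t"],q.round(4),p.round(1),o["tcp_rot"].round(3),o["wrist_force"].round(1))
M=r.as_matrix();rad=np.array([np.cos(q[0]),np.sin(q[0]),0])
print(p@rad, "tool dir radial",M[:,1]@rad)
k,fn=fitk([[q[1],q[2],q[3],p@rad,p[2]],[.711,.77,2.022,614.5*np.cos(.206)+106.3*np.sin(.206),243]])
print(k.round(2),fn.round(1))
E
```

```text
11.1 [ 0.1926  0.5243  0.4971  1.7669 -0.0453 -0.186 ] [612.2 105.8 238.6] [-1.343  0.003  1.955] [ 0.2 -1.   1.9]
621.1081768444118 tool dir radial -0.2211952307731621
[ 7.6000e-01  1.4374e+02  5.3005e+02  0.0000e+00  4.5875e+02 -1.7000e-01
  4.4183e+02 -1.4200e+00] [-0.3 -0.4  0.1  0.1  0.2  0.2  0.   0.  -0.1 -0.  -0.   0.1  0.   0.1
  0.  -0.   0.  -0.1  2.2 -0.1  0.  -0.1]
```

```bash
cat >> fk.py <<'E'
K=np.array([.76,143.74,530.05,0,458.75,-.17,441.83,-1.42])
def ik(r,z,pitch):
    best=None
    for g in([.5,.3],[1,0.5],[.2,-.3],[1.2,1.2],[0,-.5]):
        s=least_squares(lambda x:rz(K,x[0],x[1],pitch-x[0]+x[1])-[r,z],g,bounds=([-.95,-1.27],[1.95,1.35]))
        if best is None or s.cost<best.cost:best=s
    x=best.x;return np.r_[x,pitch-x[0]+x[1]],np.sqrt(2*best.cost)
E
python3 - <<'E'
from fk import *
print("start standing")
for phi in range(0,50,5):
    a=np.radians(phi); r=590-26*np.sin(a);z=105-26*np.cos(a)
    q,e=ik(r,z,np.pi/2+a);print(phi,q.round(3),e.round(1))
print("lying, phi below horizontal")
for r0 in(400,450,500,550,600):
  for phi in(20,30,40,50):
    a=np.radians(phi);q,e=ik(r0+26*np.cos(a),22-26*np.sin(a),a);print(r0,phi,q.round(3),e.round(1))
E
```

```text
start standing
0 [ 0.289 -0.171  1.111] 0.0
5 [ 0.356 -0.082  1.22 ] 0.0
10 [0.424 0.006 1.327] 0.0
15 [0.494 0.095 1.434] 0.0
20 [0.566 0.185 1.539] 0.0
25 [0.639 0.276 1.644] 0.0
30 [0.713 0.367 1.749] 0.0
35 [0.788 0.46  1.853] 0.0
40 [0.865 0.553 1.957] 0.0
45 [0.943 0.649 2.062] 0.0
lying, phi below horizontal
400 20 [-0.653 -1.27  -0.268] 217.2
400 30 [-0.616 -1.27  -0.131] 144.8
400 40 [-0.536 -1.27  -0.036] 73.0
400 50 [-0.451 -1.27   0.054] 2.5
450 20 [ 0.173 -1.27  -1.094] 177.9
450 30 [-0.244 -1.27  -0.502] 115.5
450 40 [-0.312 -1.27  -0.26 ] 43.8
450 50 [-0.299 -1.208 -0.036] 0.0
500 20 [ 0.33  -1.27  -1.251] 129.7
500 30 [-0.031 -1.27  -0.715] 75.9
500 40 [-0.152 -1.27  -0.42 ] 7.4
500 50 [-0.173 -1.129 -0.083] 0.0
550 20 [ 0.391 -1.27  -1.312] 80.4
550 30 [ 0.096 -1.27  -0.842] 31.8
550 40 [-0.039 -1.197 -0.46 ] 0.0
550 50 [-0.065 -1.042 -0.104] 0.0
600 20 [ 0.423 -1.27  -1.344] 30.7
600 30 [ 0.176 -1.238 -0.891] 0.0
600 40 [ 0.054 -1.103 -0.458] 0.0
600 50 [ 0.031 -0.948 -0.107] 0.0
```

Run:
```python
from fk import *
f=load("pics/w10.npz")
for nm,uv in(("card1 near",(370,300)),("card1",(400,315)),("paper corner",(447,236)),("bluecube near",(527,245)),("tin near",(190,240)),("turq",(110,108))):
    print(nm,ray_at_z(f,np.array(uv)/1.5,0).round(0))
P,u,v=cloud(f,np.ones((384,512),bool))
for nm,(x,y) in(("card1",(400,315)),("paper",(480,300)),("cube",(565,235)),("redscrew",(470,355))):
    i=(abs(u-x/1.5)<3)&(abs(v-y/1.5)<3);print(nm,P[i].mean(0).round(1))
print("approach, phi 39")
a=np.radians(39)
for s in(0,30,60,90):
    q,e=ik(590-(26-s)*np.sin(a),105-(26-s)*np.cos(a),np.pi/2+a);print(s,q.round(3),e.round(1))
for ph,up in((39,20),(39,40),(20,90),(30,60),(30,30)):
    b=np.radians(ph);q,e=ik(590-26*np.sin(b),105+up-26*np.cos(b),np.pi/2+b);print("vertical",ph,up,q.round(3))
print("final")
for r0 in(530,550,570,590):
    q,e=ik(r0+26*np.cos(a),22-26*np.sin(a),a);print(r0,q.round(3),e.round(1))
```

```text
card1 near [[681. 117.   0.]]
card1 [[685. 146.   0.]]
paper corner [[608. 157.   0.]]
bluecube near [[592. 221.   0.]]
tin near [[683. -37.   0.]]
turq [[ 605. -117.    0.]]
card1 [679.8 143.2  15.7]
paper [648.8 203.8   1.4]
cube [572.6 235.   28.5]
redscrew [689.2 208.1  24.9]
approach, phi 39
0 [0.85  0.534 1.936] 0.0
30 [0.893 0.667 2.026] 0.0
60 [0.951 0.83  2.13 ] 0.0
90 [1.044 1.065 2.273] 0.0
vertical 39 20 [0.843 0.567 1.975]
vertical 39 40 [0.839 0.602 2.015]
vertical 20 90 [0.544 0.347 1.724]
vertical 30 60 [0.697 0.471 1.868]
vertical 30 30 [0.703 0.416 1.807]
final
530 [-0.073 -1.249 -0.496] 0.0
550 [-0.031 -1.212 -0.5  ] 0.0
570 [ 0.007 -1.175 -0.501] 0.0
590 [ 0.043 -1.137 -0.499] 0.0
```

```bash
cat >> fk.py <<'E'
def tcp_for(G,phi,J,off=26):
    """G grip pt world, phi tilt rad, J jaw yaw"""
    r=R.from_euler("xyz",[-np.pi/2+phi,0,J]); return np.array(G)+off*r.as_matrix()[:,1], [-np.pi/2+phi,0,J]
E
python3 - <<'E'
from fk import *
J=np.radians(112.2);G=np.array([583.5,93.8,105])
A=tcp_for(G+[0,0,75],np.radians(22),J);B=tcp_for(G,np.radians(39),J)
print(A,B)
plan(*A,n=3);print();plan(*B,start=A,n=4)
E
```

```text
(array([574.48223213,  90.1199171 , 155.89321978]), [np.float64(-1.186823891356144), 0, np.float64(1.9582594207376378)]) (array([568.3505998,  87.6176443,  84.794205 ]), [np.float64(-0.8901179185171081), 0, np.float64(1.9582594207376378)])
[np.float64(-0.1), np.float64(29.9), np.float64(7.0)] [np.float64(0.052), np.float64(-0.001), np.float64(-0.0)]
[np.float64(-0.1), np.float64(30.3), np.float64(5.5)] [np.float64(0.052), np.float64(-0.001), np.float64(-0.0)]
[np.float64(-0.1), np.float64(30.5), np.float64(3.9)] [np.float64(0.052), np.float64(-0.001), np.float64(-0.0)]

[np.float64(0.0), np.float64(17.1), np.float64(-5.1)] [np.float64(0.074), np.float64(0.0), np.float64(0.0)]
[np.float64(0.0), np.float64(16.7), np.float64(-6.4)] [np.float64(0.074), np.float64(0.0), np.float64(0.0)]
[np.float64(0.0), np.float64(16.2), np.float64(-7.6)] [np.float64(0.074), np.float64(0.0), np.float64(0.0)]
[np.float64(0.0), np.float64(15.5), np.float64(-8.8)] [np.float64(0.074), np.float64(0.0), np.float64(0.0)]
```

Call:
send_rows --rows '[{"hand": 85,"slide": [-0.1,29.9,7],"delta_rot": [0.052,0,0]},{"hand": 85,"slide": [-0.1,30.3,5.5],"delta_rot": [0.052,0,0]},{"hand": 85,"slide": [-0.1,30.5,4],"delta_rot": [0.052,0,0]},{"hand": 85,"slide": [0,0,0],"delta_rot": [0,0,0]},{"hand": 85,"slide": [0,0,0],"delta_rot": [0,0,0]}]'

```text
t: 11.6
ee_pos: [575.7, 91.0, 162.3]
tcp_rot: [-1.197, 0.004, 1.956]
wrist_force: [-0.8, 0.5, 0.7]
grip_width: 0.997
```

Run:
```python
from fk import *
f=grab("wrist","w11")
cv2.imwrite("pics/w11b.png",cv2.resize(f["image"],None,fx=1.5,fy=1.5))
o,p,r=pose();print(o["t"],o["q"].round(3),p.round(1),o["tcp_rot"],o["wrist_force"])
J=np.radians(112.2);G=np.array([583.5,93.8,105])
B=tcp_for(G,np.radians(39),J)
plan(*B,n=4)
```

```text
11.65 [ 0.194  0.562  0.351  1.725 -0.073 -0.177] [576.3  91.2 163. ] [-1.19914448  0.00453158  1.95672337] [-0.17362215  0.77123505 -0.28212846]
[np.float64(-0.0), np.float64(19.0), np.float64(-5.1)] [np.float64(0.077), np.float64(-0.001), np.float64(-0.001)]
[np.float64(-0.0), np.float64(18.6), np.float64(-6.5)] [np.float64(0.077), np.float64(-0.001), np.float64(-0.001)]
[np.float64(-0.0), np.float64(18.0), np.float64(-7.9)] [np.float64(0.077), np.float64(-0.001), np.float64(-0.001)]
[np.float64(-0.1), np.float64(17.3), np.float64(-9.3)] [np.float64(0.077), np.float64(-0.001), np.float64(-0.001)]
```

View pics/w11b.png

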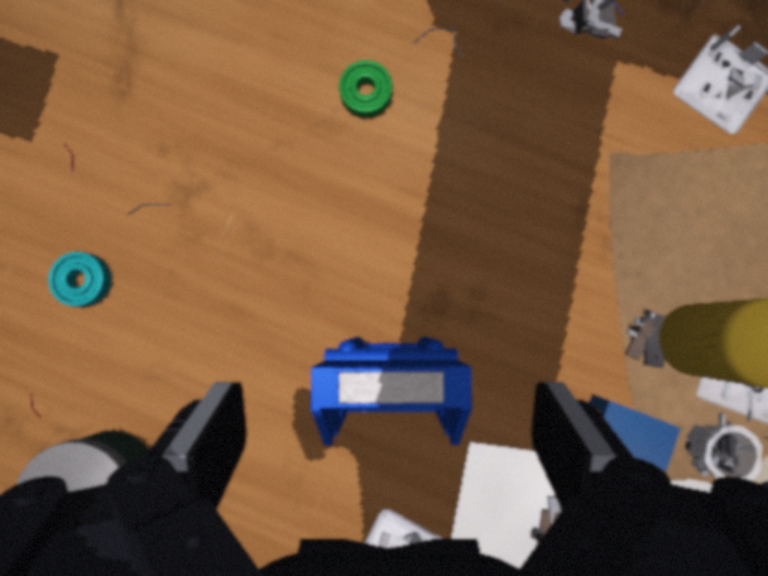

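The nose at (391,385) is centred between the finger tips at (245/535,385). I'll go in and grip.

Call:
send_rows --rows '[{"hand": 85,"slide": [0,19,-5.1],"delta_rot": [0.077,0,0]},{"hand": 85,"slide": [0,18.6,-6.5],"delta_rot": [0.077,0,0]},{"hand": 85,"slide": [0,18,-7.9],"delta_rot": [0.077,0,0]},{"hand": 85,"slide": [0,17.3,-9.3],"delta_rot": [0.075,0,0]},{"hand": 85,"slide": [0,0,0],"delta_rot": [0,0,0]}]'

```text
t: 12.15
ee_pos: [567.3, 87.9, 78.3]
tcp_rot: [-0.883, 0.003, 1.958]
wrist_force: [0.2, 0.5, -1.1]
grip_width: 0.993
```

Run:
```python
from fk import *
f=grab("wrist","w12")
cv2.imwrite("pics/w12b.png",f["image"])
s=grab("side","s12");cv2.imwrite("pics/s12b.png",cv2.resize(s["image"][110:240,180:300],None,fx=5,fy=4,interpolation=cv2.INTER_CUBIC))
o,p,r=pose();print(o["t"],o["q"].round(3),p.round(1),o["tcp_rot"],o["wrist_force"])
J=np.radians(112.2);G=np.array([583.5,93.8,105])
B=tcp_for(G,np.radians(39),J)
plan(*B,n=1)
```

```text
12.25 [ 0.211  0.84   0.513  1.915 -0.113 -0.135] [568.1  87.9  82.9] [-0.89164815  0.00388386  1.95749811] [ 1.11227578 -0.41896707  0.69441193]
[np.float64(-0.3), np.float64(-1.5), np.float64(1.1)] [np.float64(0.002), np.float64(-0.003), np.float64(-0.003)]
```

View pics/w12b.png

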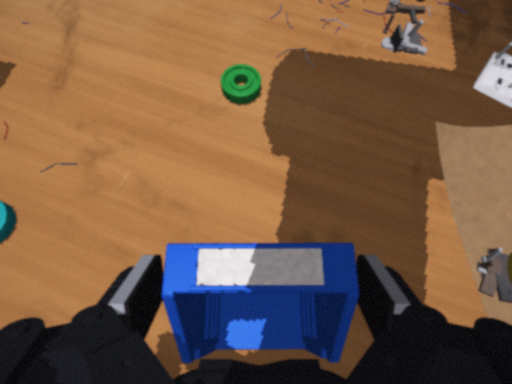

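View pics/s12b.png

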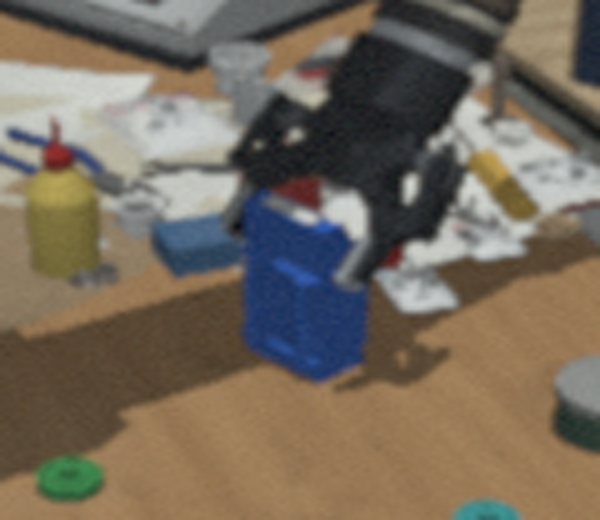

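The fingers straddle the nose end evenly. I'll close.

Call:
send_rows --rows '[{"hand": 60,"slide": [0,0,0],"delta_rot": [0,0,0]},{"hand": 50,"slide": [0,0,0],"delta_rot": [0,0,0]},{"hand": 50,"slide": [0,0,0],"delta_rot": [0,0,0]},{"hand": 50,"slide": [0,0,0],"delta_rot": [0,0,0]}]' --squeeze 70

```text
t: 12.65
ee_pos: [567.8, 87.8, 85.2]
tcp_rot: [-0.894, 0.005, 1.957]
wrist_force: [1.4, 1.3, 7.6]
grip_width: 0.72
```

Run:
```python
from fk import *
o,p,r=pose();print(o["t"],o["q"].round(3),p.round(1),o["tcp_rot"],o["wrist_force"],o["grip_width"]*85.4)
# tray frame: standing R_t ; tool in tray
a=np.radians(22.2);Rt=np.array([[0,-np.sin(a),np.cos(a)],[0,np.cos(a),np.sin(a)],[-1,0,0]])
O=np.array([579.3-17.5*np.cos(a),92.1-17.5*np.sin(a),65])
T=Rt.T@(p-O);M=Rt.T@r.as_matrix();print("tcp in tray",T.round(1),M.round(3).tolist())
np.savez("hold.npz",T=T,M=M)
def tcp(O2,yaw,tip): # tip: angle from lying (0) to standing(90)
    Rw=R.from_euler("z",yaw).as_matrix()@R.from_euler("y",tip).as_matrix()
    return O2+Rw@T, R.from_matrix(Rw@M)
pts=[]
cur=(p,r)
# target trajectory of the tray grip point
for yawd,tipd,G in((22.2,90,(583.5,93.8,110)),(22.2,75,(583.5,93.8,125)),(16,45,(575,75,120)),(11,20,(567,60,90)),(8,0,(560.5,49.5,50)),(8,0,(560.5,49.5,30)),(8,0,(560.5,49.5,22))):
    yaw,tip=np.radians([yawd,tipd]);Rw=R.from_euler("z",yaw).as_matrix()@R.from_euler("y",tip).as_matrix()
    O2=np.array(G)-Rw@np.array([-40,0,22]); pp,rr=tcp(O2,yaw,tip)
    low=min((O2+Rw@np.array(c))[2] for c in([65,0,9],[54,0,0],[-26,0,0],[65,0,48]))
    t=rr.as_matrix()[:,1];pitch=np.arctan2(-t[2],np.hypot(t[0],t[1]));
    if t[0]<0:pitch=np.pi-pitch
    q,e=ik(np.hypot(pp[0],pp[1]),pp[2],pitch)
    print(yawd,tipd,pp.round(1),rr.as_euler("xyz").round(3),"lowest",low.round(1),q.round(2),e.round(1))
    plan(pp,rr.as_euler("xyz"),start=(cur[0],cur[1].as_euler("xyz")));cur=(pp,rr)
```

```text
12.65 [ 0.211  0.836  0.513  1.916 -0.113 -0.134] [567.8  87.8  85.2] [-0.89382612  0.00455367  1.95739121] [1.42087059 1.3099952  7.6444906 ] 61.512942807253445
tcp in tray [-20.2   0.4   5.2] [[0.005, 0.779, -0.626], [1.0, -0.003, 0.004], [0.001, -0.626, -0.779]]
22.2 90 [567.8  87.8  90.2] [-0.894  0.005  1.957] lowest 5.0 [0.85 0.54 1.94] 0.0
[np.float64(-0.0), np.float64(-3.9), np.float64(3.1)] [np.float64(-0.0), np.float64(-0.0), np.float64(-0.0)]
22.2 75 [573.1  90.  101.6] [-1.156  0.004  1.956] lowest 20.2 [0.61 0.29 1.66] 0.0
[np.float64(-0.0), np.float64(-6.2), np.float64(1.3)] [np.float64(-0.131), np.float64(0.0), np.float64(-0.0)]
[np.float64(-0.0), np.float64(-6.3), np.float64(0.5)] [np.float64(-0.131), np.float64(0.0), np.float64(-0.0)]
16 45 [576.9  75.9  94.2] [-1.679  0.003  1.846] lowest 36.6 [ 0.18 -0.28  1.  ] 0.0
[np.float64(-3.6), np.float64(1.9), np.float64(-0.4)] [np.float64(-0.131), np.float64(0.027), np.float64(-0.005)]
[np.float64(-3.6), np.float64(1.9), np.float64(-0.2)] [np.float64(-0.131), np.float64(0.027), np.float64(-0.005)]
[np.float64(-3.6), np.flo
[... 877 characters left out ...]
 np.float64(6.3)] [np.float64(-0.116), np.float64(0.014), np.float64(0.011)]
[np.float64(-3.4), np.float64(8.8), np.float64(7.3)] [np.float64(-0.116), np.float64(0.014), np.float64(0.011)]
[np.float64(-3.4), np.float64(7.9), np.float64(8.3)] [np.float64(-0.116), np.float64(0.014), np.float64(0.011)]
8 0 [580.   52.6  13.2] [-2.465e+00 -1.000e-03  1.706e+00] lowest 8.0 [-0.03 -1.18 -0.48] 0.0
[np.float64(-0.0), np.float64(12.5), np.float64(15.6)] [np.float64(0.0), np.float64(0.0), np.float64(0.0)]
8 0 [580.   52.6   5.2] [-2.465e+00 -1.000e-03  1.706e+00] lowest 0.0 [-0.   -1.19 -0.51] 0.0
[np.float64(-0.0), np.float64(5.0), np.float64(6.2)] [np.float64(0.0), np.float64(0.0), np.float64(0.0)]
```

Call:
send_rows --rows '[{"hand": 50,"slide": [0,-4,3],"delta_rot": [0,0,0]},{"hand": 50,"slide": [0,-6.2,1.3],"delta_rot": [-0.131,0,0]},{"hand": 50,"slide": [0,-6.3,0.5],"delta_rot": [-0.131,0,0]},{"hand": 50,"slide": [0,0,0],"delta_rot": [0,0,0]}]'

```text
t: 13.05
ee_pos: [571.8, 89.3, 102.6]
tcp_rot: [-1.158, 0.005, 1.957]
wrist_force: [-1.2, -0.2, 0.6]
grip_width: 0.716
```

Run:
```python
from fk import *
f=grab("wrist","w13");cv2.imwrite("pics/w13b.png",f["image"])
s=grab("side","s13");cv2.imwrite("pics/s13b.png",cv2.resize(s["image"][110:240,180:300],None,fx=5,fy=4,interpolation=cv2.INTER_CUBIC))
o,p,r=pose();print(o["t"],o["q"].round(3),p.round(1),o["tcp_rot"],o["wrist_force"],o["grip_width"]*85.4)
```

```text
13.15 [ 0.197  0.609  0.273  1.647 -0.081 -0.172] [572.3  89.7 100.3] [-1.15093606  0.0039606   1.95712764] [ 0.39044694  0.14386496 -1.35930877] 61.48445103598771
```

View pics/s13b.png

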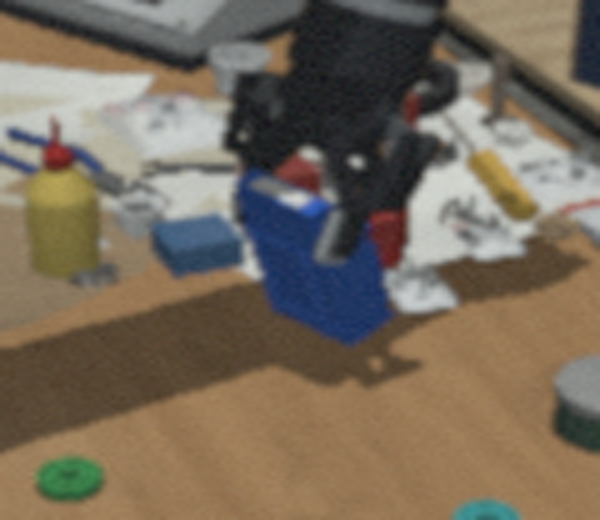

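View pics/w13b.png

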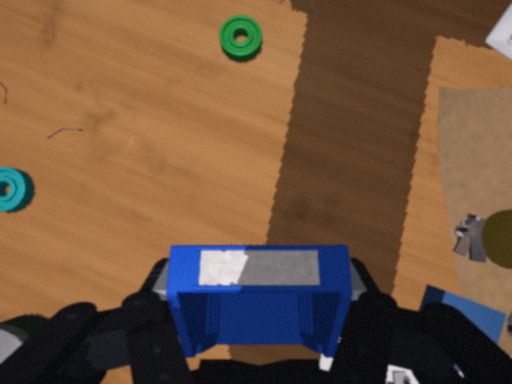

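The tray is lifted and rigid in the grip. I'll keep tipping it.

Call:
send_rows --rows '[{"hand": 50,"slide": [-3.6,1,-0.4],"delta_rot": [-0.131,0.027,-0.005]},{"hand": 50,"slide": [-3.6,1,-0.2],"delta_rot": [-0.131,0.027,-0.005]},{"hand": 50,"slide": [-3.6,1,-0.1],"delta_rot": [-0.131,0.027,-0.005]},{"hand": 50,"slide": [-3.6,1,0.1],"delta_rot": [-0.131,0.027,-0.005]},{"hand": 50,"slide": [-1,0,0],"delta_rot": [-0.05,0.01,0]}]'

```text
t: 13.65
ee_pos: [575.7, 74.5, 92.9]
tcp_rot: [-1.724, -0.001, 1.837]
wrist_force: [-0.9, 0.2, -0.9]
grip_width: 0.72
```

```bash
cat >> fk.py <<'E'
def lay(wps):
    h=np.load("hold.npz");T,M=h["T"],h["M"];o,p,r=pose();print(o["t"],o["q"].round(3),p.round(1),o["tcp_rot"].round(3),o["wrist_force"].round(1))
    cur=(p,r)
    Rw=r.as_matrix()@M.T;print("tray now: origin",(p-Rw@T).round(1),"ypr",np.degrees(R.from_matrix(Rw).as_euler("ZYX")).round(1))
    for yawd,tipd,G in wps:
        yaw,tip=np.radians([yawd,tipd]);Rw=(R.from_euler("z",yaw)*R.from_euler("y",tip)).as_matrix()
        O2=np.array(G)-Rw@np.array([-40,0,22]);pp=O2+Rw@T;rr=R.from_matrix(Rw@M)
        print(yawd,tipd,pp.round(1));plan(pp,rr.as_euler("xyz"),start=(cur[0],cur[1].as_euler("xyz")));cur=(pp,rr)
E
python3 -c "
from fk import *
lay([(11,20,(567,60,95)),(8,0,(560.5,49.5,55)),(8,0,(560.5,49.5,30))])" | sed 's/np.float64(\([^)]*\))/\1/g'
```

```text
13.65 [ 0.117  0.145 -0.336  0.939  0.024 -0.148] [575.7  74.5  92.9] [-1.724e+00 -1.000e-03  1.837e+00] [-0.9  0.2 -0.9]
tray now: origin [586.8  77.3  75.3] ypr [15.7 42.4  0.3]
11 20 [579.5  62.8  72.5]
[-4.1, 6.7, 0.8] [-0.131, 0.025, 0.01]
[-4.1, 6.6, 1.6] [-0.131, 0.025, 0.01]
[-4.1, 6.4, 2.4] [-0.131, 0.025, 0.01]
8 0 [580.   52.6  38.2]
[-3.4, 9.5, 6.3] [-0.116, 0.014, 0.011]
[-3.4, 8.8, 7.3] [-0.116, 0.014, 0.011]
[-3.4, 7.9, 8.3] [-0.116, 0.014, 0.011]
8 0 [580.   52.6  13.2]
[-0.0, 15.7, 19.5] [0.0, 0.0, 0.0]
```

Call:
send_rows --rows '[{"hand": 50,"slide": [-4.1,6.7,0.8],"delta_rot": [-0.131,0.025,0.01]},{"hand": 50,"slide": [-4.1,6.6,1.6],"delta_rot": [-0.131,0.025,0.01]},{"hand": 50,"slide": [-4.1,6.4,2.4],"delta_rot": [-0.131,0.025,0.01]},{"hand": 50,"slide": [-3.4,9.5,6.3],"delta_rot": [-0.116,0.014,0.011]},{"hand": 50,"slide": [-3.4,8.8,7.3],"delta_rot": [-0.116,0.014,0.011]}]'

```text
t: 14.15
ee_pos: [581.9, 56.8, 50.5]
tcp_rot: [-2.341, 0.002, 1.724]
wrist_force: [0.7, 0.2, -2.6]
grip_width: 0.718
```

Call:
send_rows --rows '[{"hand": 50,"slide": [-3.4,7.9,8.3],"delta_rot": [-0.1,0.014,0.011]},{"hand": 50,"slide": [0,0,0],"delta_rot": [0,0,0]},{"hand": 50,"slide": [0,0,0],"delta_rot": [0,0,0]}]'

```text
t: 14.45
ee_pos: [582.2, 54.0, 38.2]
tcp_rot: [-2.423, -0.001, 1.709]
wrist_force: [0.9, -0.1, -1.6]
grip_width: 0.718
```

```bash
python3 -c "
from fk import *
f=grab('wrist','w14');cv2.imwrite('pics/w14b.png',f['image'])
s=grab('side','s14');cv2.imwrite('pics/s14b.png',cv2.resize(s['image'][110:240,170:310],None,fx=5,fy=4,interpolation=cv2.INTER_CUBIC))
lay([(8,0,(560.5,49.5,30)),(8,0,(560.5,49.5,22))])" | sed 's/np.float64(\([^)]*\))/\1/g'
```

```text
14.55 [ 0.064 -0.104 -1.114 -0.298  0.056 -0.048] [585.6  54.2  42.6] [-2.431 -0.     1.709] [ 1.4 -0.2 -0.3]
tray now: origin [605.5  56.7  36.7] ypr [ 8.2  1.9 -0. ]
8 0 [580.   52.6  13.2]
[-0.8, 14.8, 26.0] [-0.033, 0.003, 0.002]
8 0 [580.   52.6   5.2]
[-0.0, 5.0, 6.2] [0.0, 0.0, 0.0]
```

View pics/s14b.png

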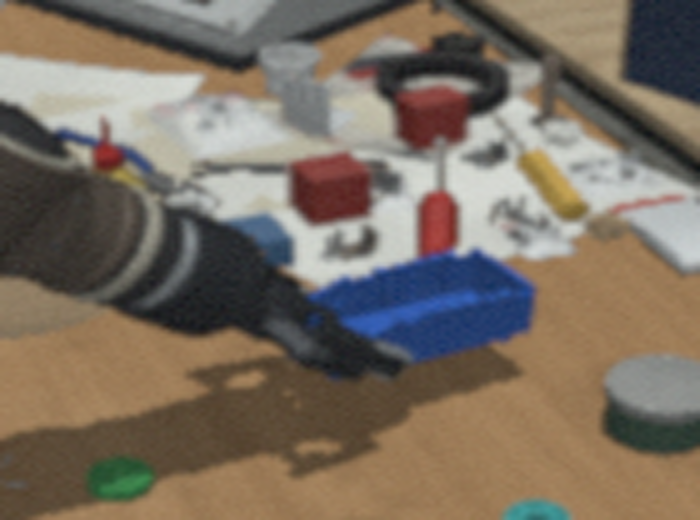

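View pics/w14b.png

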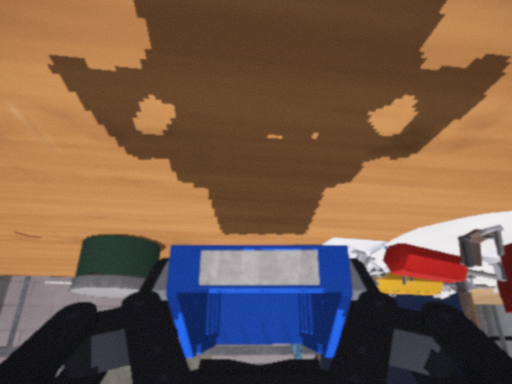

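The tray is nearly level (1.9° nose up) at 37 mm, with the back toward open bench and the bystanders clear. I'll lower it.

Call:
send_rows --rows '[{"hand": 50,"slide": [0,10,14],"delta_rot": [-0.025,0.003,0.002]},{"hand": 50,"slide": [0,6,8],"delta_rot": [0,0,0]},{"hand": 50,"slide": [0,0,0],"delta_rot": [0,0,0]},{"hand": 50,"slide": [0,0,0],"delta_rot": [0,0,0]}]'

```text
t: 14.95
ee_pos: [583.1, 53.9, 15.3]
tcp_rot: [-2.458, -0.001, 1.705]
wrist_force: [0.8, 0.3, -1.5]
grip_width: 0.713
```

```bash
python3 -c "
from fk import *
s=grab('side','s15');cv2.imwrite('pics/s15b.png',cv2.resize(s['image'][110:240,170:310],None,fx=5,fy=4,interpolation=cv2.INTER_CUBIC))
lay([(8,0,(560.5,49.5,22))])" | sed 's/np.float64(\([^)]*\))/\1/g'
```

```text
15.0 [ 0.064 -0.03  -1.178 -0.463  0.055 -0.044] [583.   53.9  15.7] [-2.459e+00 -1.000e-03  1.705e+00] [ 0.  -0.3 -0.5]
tray now: origin [603.1  56.3  10.3] ypr [8.  0.3 0. ]
8 0 [580.   52.6   5.2]
[-0.9, 4.1, 10.1] [-0.006, -0.001, -0.0]
```

View pics/s15b.png

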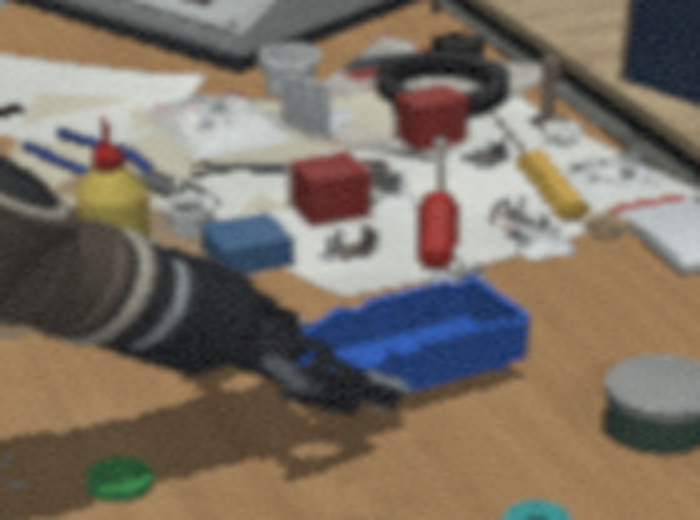

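Call:
send_rows --rows '[{"hand": 50,"slide": [0,2.5,3.1],"delta_rot": [-0.004,0,0]},{"hand": 50,"slide": [0,1.9,2.3],"delta_rot": [0,0,0]},{"hand": 50,"slide": [0,0,0],"delta_rot": [0,0,0]}]'

```text
t: 15.3
ee_pos: [580.7, 53.6, 6.3]
tcp_rot: [-2.46, -0.001, 1.705]
wrist_force: [0.7, -0.8, -1.2]
grip_width: 0.715
```

Call:
send_rows --rows '[{"hand": 50,"slide": [0,1.2,1.5],"delta_rot": [0,0,0]},{"hand": 50,"slide": [0,0.6,0.8],"delta_rot": [0,0,0]},{"hand": 50,"slide": [0,0,0],"delta_rot": [0,0,0]}]'

```text
t: 15.6
ee_pos: [582.2, 53.8, 5.7]
tcp_rot: [-2.465, -0.001, 1.705]
wrist_force: [-2.5, -1.2, 6.0]
grip_width: 0.719
```

```bash
python3 -c "
from fk import *
s=grab('side','s16');cv2.imwrite('pics/s16b.png',cv2.resize(s['image'][110:240,170:310],None,fx=5,fy=4,interpolation=cv2.INTER_CUBIC))
lay([(8,0,(560.5,49.5,22))])" | sed 's/np.float64(\([^)]*\))/\1/g'
```

```text
15.65 [ 6.400e-02  1.000e-03 -1.196e+00 -5.190e-01  5.600e-02 -4.300e-02] [582.3  53.8   5.7] [-2.465e+00 -1.000e-03  1.705e+00] [-2.9 -0.2  4.9]
tray now: origin [6.024e+02 5.630e+01 4.000e-01] ypr [ 8. -0.  0.]
8 0 [580.   52.6   5.2]
[-0.9, -1.6, 1.8] [0.0, -0.001, -0.0]
```

View pics/s16b.png

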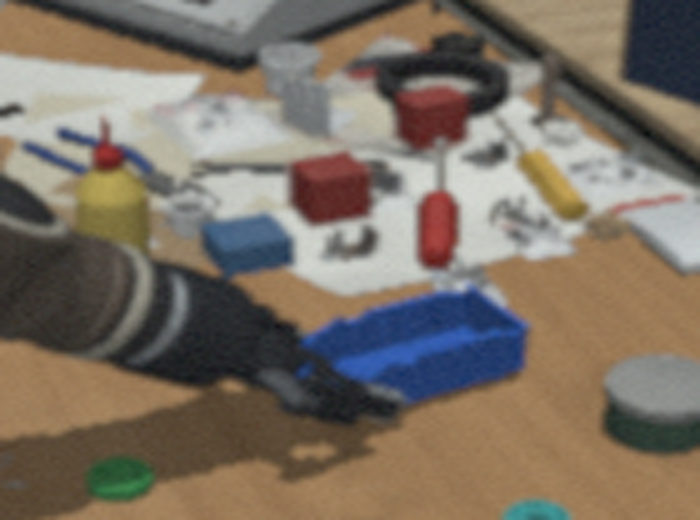

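It's down on its skids with light contact. I'll open and back away along the tool axis.

Call:
send_rows --rows '[{"hand": 66,"slide": [0,0,0],"delta_rot": [0,0,0]},{"hand": 75,"slide": [0,0,0],"delta_rot": [0,0,0]},{"hand": 85,"slide": [0,0,0],"delta_rot": [0,0,0]},{"hand": 85,"slide": [0,-10,0],"delta_rot": [0,0,0]},{"hand": 85,"slide": [0,-30,-5],"delta_rot": [0,0,0]}]'

```text
t: 16.15
ee_pos: [552.4, 49.9, 30.4]
tcp_rot: [-2.456, -0.002, 1.705]
wrist_force: [-0.5, -1.0, 0.2]
grip_width: 0.995
```

Call:
send_rows --rows '[{"hand": 85,"slide": [0,-40,-20],"delta_rot": [0,0,0]},{"hand": 85,"slide": [0,-30,-30],"delta_rot": [0.1,0,0]},{"hand": 85,"slide": [0,-25,-30],"delta_rot": [0.13,0,0]},{"hand": 85,"slide": [0,-25,-30],"delta_rot": [0.13,0,0]}]'

```text
t: 16.55
ee_pos: [541.3, 47.7, 156.6]
tcp_rot: [-2.199, -0.002, 1.705]
wrist_force: [2.7, -0.0, 0.3]
grip_width: 0.992
```

```bash
python3 -c "
from fk import *
o,p,r=pose();print(o['t'],o['q'].round(3),p.round(1),o['tcp_rot'].round(3),o['wrist_force'].round(1))
s=grab('side','s17');cv2.imwrite('pics/s17b.png',cv2.resize(s['image'][110:240,170:310],None,fx=5,fy=4,interpolation=cv2.INTER_CUBIC))
plan([660,65,230],[-np.pi/2,0,np.radians(98)])" | sed 's/np.float64(\([^)]*\))/\1/g'
```

```text
16.55 [ 0.065 -0.295 -0.772  0.467  0.042 -0.055] [541.3  47.7 156.6] [-2.199e+00 -2.000e-03  1.705e+00] [ 2.7 -0.   0.3]
[0.3, 3.3, -26.0] [0.126, -0.001, -0.0]
[0.3, 0.0, -26.2] [0.126, -0.001, -0.0]
[0.3, -3.3, -26.0] [0.126, -0.001, -0.0]
[0.2, -6.5, -25.4] [0.126, -0.001, -0.0]
[0.2, -9.7, -24.3] [0.126, -0.001, -0.0]
```

View pics/s17b.png

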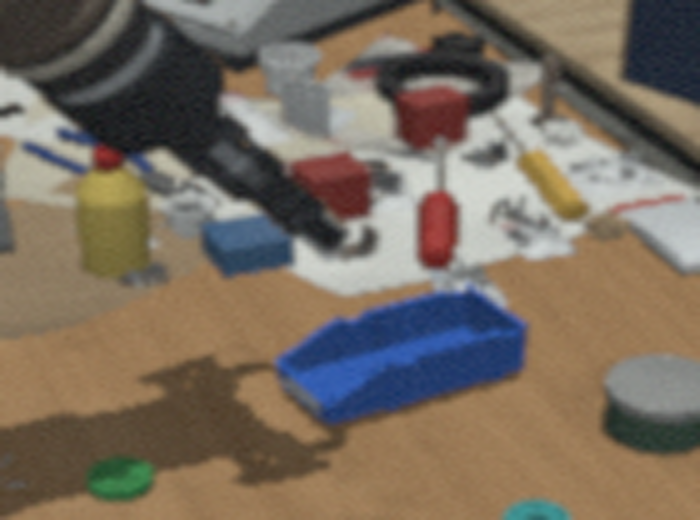

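The empty tray lies flat on its skids and is released. Next I come over it with the tool vertical.

```bash
python3 -c "
from fk import *
plan([640,62,175],[-np.pi/2,0,np.radians(98)])" | sed 's/np.float64(\([^)]*\))/\1/g'
```

```text
[0.2, 9.8, -16.2] [0.126, -0.001, -0.0]
[0.2, 7.7, -17.3] [0.126, -0.001, -0.0]
[0.2, 5.4, -18.2] [0.126, -0.001, -0.0]
[0.2, 3.1, -18.7] [0.126, -0.001, -0.0]
[0.2, 0.7, -19.0] [0.126, -0.001, -0.0]
```

Call:
send_rows --rows '[{"hand": 85,"slide": [0.2,8,-16.2],"delta_rot": [0.12,0,0]},{"hand": 85,"slide": [0.2,7,-17.3],"delta_rot": [0.12,0,0]},{"hand": 85,"slide": [0.2,5,-18.2],"delta_rot": [0.12,0,0]},{"hand": 85,"slide": [0.2,3,-18.7],"delta_rot": [0.12,0,0]},{"hand": 85,"slide": [0.2,0.7,-19],"delta_rot": [0.12,0,0]}]'

```text
t: 17.1
ee_pos: [636.4, 61.5, 167.9]
tcp_rot: [-1.6, -0.002, 1.705]
wrist_force: [1.3, 0.7, 0.4]
grip_width: 0.997
```

Call:
send_rows --rows '[{"hand": 85,"slide": [0,0,0],"delta_rot": [0,0,0]},{"hand": 85,"slide": [0,0,0],"delta_rot": [0,0,0]}]'

```text
t: 17.3
ee_pos: [636.5, 61.5, 163.5]
tcp_rot: [-1.598, -0.002, 1.705]
wrist_force: [-0.2, 0.0, 0.8]
grip_width: 0.994
```

```bash
python3 -c "
from fk import *
f=grab('wrist','w18');cv2.imwrite('pics/w18b.png',cv2.resize(f['image'],None,fx=1.5,fy=1.5))
o,p,r=pose();print(o['t'],o['q'].round(3),p.round(1),o['tcp_rot'].round(3),o['wrist_force'].round(1))
x,e=fitlow(f,(150,0,350,300),[602,56,np.radians(8)]);print(x[:2],np.degrees(x[2]),e)
" | sed 's/np.float64(\([^)]*\))/\1/g'
```

```text
17.35 [ 0.095  0.322  0.063  1.282  0.003 -0.039] [635.2  61.3 165.4] [-1.601 -0.002  1.705] [-0.3 -0.2  0.5]
[600.29602235  54.85930833] 7.638699578741938 0.43910399392393
```

View pics/w18b.png

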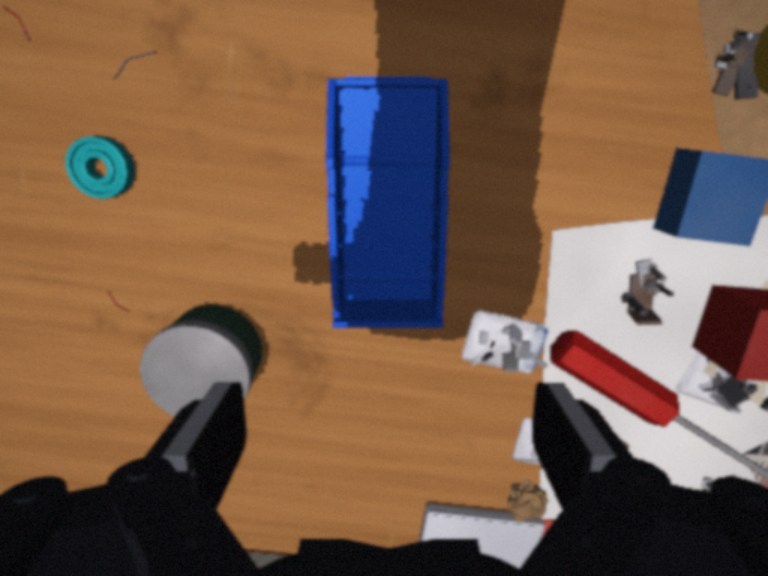

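The fit puts tray_empty at (600.3, 54.9), yaw 7.6°. I'll descend on its balance point.

```bash
python3 -c "
from fk import *
plan([612.2,56.5,70],[-np.pi/2,0,1.7041],n=3)" | sed 's/np.float64(\([^)]*\))/\1/g'
```

```text
[-0.6, 31.5, 8.8] [0.01, 0.0, 0.001]
[-0.6, 31.6, 8.4] [0.01, 0.0, 0.001]
[-0.6, 31.7, 8.1] [0.01, 0.0, 0.001]
```

Call:
send_rows --rows '[{"hand": 85,"slide": [-0.6,31.5,8.8],"delta_rot": [0.01,0,0]},{"hand": 85,"slide": [-0.6,31.6,8.4],"delta_rot": [0.01,0,0]},{"hand": 85,"slide": [-0.6,31.7,8.1],"delta_rot": [0.01,0,0]},{"hand": 85,"slide": [0,0,0],"delta_rot": [0,0,0]},{"hand": 85,"slide": [0,0,0],"delta_rot": [0,0,0]}]'

```text
t: 17.85
ee_pos: [611.4, 56.4, 74.3]
tcp_rot: [-1.575, -0.002, 1.705]
wrist_force: [0.2, -0.5, 0.3]
grip_width: 0.992
```

```bash
python3 -c "
from fk import *
f=grab('wrist','w19');cv2.imwrite('pics/w19b.png',f['image'])
o,p,r=pose();print(o['t'],o['q'].round(3),p.round(1),o['tcp_rot'].round(3),o['wrist_force'].round(1))
x,e=fitlow(f,(130,0,370,384),[600,55,np.radians(8)]);print(x[:2],np.degrees(x[2]),e)
plan([612.2,56.5,8],[-np.pi/2,0,1.7041],n=2)" | sed 's/np.float64(\([^)]*\))/\1/g'
```

```text
17.9 [ 0.091  0.33  -0.126  1.108  0.002 -0.043] [612.7  56.6  75.2] [-1.577 -0.002  1.705] [ 0.  -0.3  0.8]
[600.18979744  54.81761849] 7.676186804075829 0.5251371931204484
[-0.1, 33.6, 0.4] [0.003, 0.0, 0.001]
[-0.0, 33.6, 0.3] [0.003, 0.0, 0.001]
```

View pics/w19b.png

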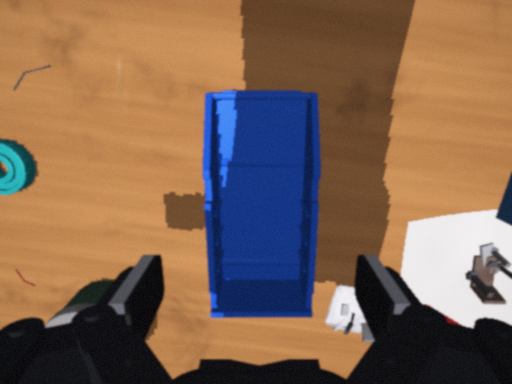

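Call:
send_rows --rows '[{"hand": 85,"slide": [0,30,0.4],"delta_rot": [0.003,0,0]},{"hand": 85,"slide": [0,25,0.3],"delta_rot": [0.003,0,0]},{"hand": 85,"slide": [0,11.5,0],"delta_rot": [0,0,0]},{"hand": 85,"slide": [0,0,0],"delta_rot": [0,0,0]},{"hand": 85,"slide": [0,0,0],"delta_rot": [0,0,0]}]'

```text
t: 18.4
ee_pos: [612.7, 56.7, 7.4]
tcp_rot: [-1.569, -0.002, 1.705]
wrist_force: [0.0, -0.1, 0.5]
grip_width: 0.996
```

Call:
send_rows --rows '[{"hand": 60,"slide": [0,0,0],"delta_rot": [0,0,0]},{"hand": 50,"slide": [0,0,0],"delta_rot": [0,0,0]},{"hand": 50,"slide": [0,0,0],"delta_rot": [0,0,0]},{"hand": 50,"slide": [0,0,0],"delta_rot": [0,0,0]}]' --squeeze 50

```text
t: 18.8
ee_pos: [612.8, 56.8, 7.4]
tcp_rot: [-1.569, -0.002, 1.705]
wrist_force: [-0.8, -0.2, 5.9]
grip_width: 0.721
```

```bash
python3 -c "
from fk import *
o,p,r=pose();print(o['t'],o['q'].round(3),p.round(1),o['tcp_rot'].round(4),o['wrist_force'].round(1),o['grip_width']*85.4)
f=grab('wrist','w20');o,p,r=pose();print(p.round(1))
print(inframe(np.array([p[0],p[1],o['tcp_rot'][2]]),[600.2,54.8,np.radians(7.66)]))
x,e=fitlow(f,(130,0,370,384),[600,55,np.radians(8)],rmax=215);print(x[:2],np.degrees(x[2]),e)
"
```

```text
18.8 [ 0.092  0.38  -0.212  0.98   0.002 -0.043] [612.8  56.8   7.4] [-1.5694e+00 -1.7000e-03  1.7049e+00] [-0.8 -0.2  5.9] 61.59654469153727
[612.8  56.8   7.4]
[ -0.25665289  12.72185253 -90.02457107]
[600.34145711  53.69232281] 7.622913141080663 1.0598880933675074
```

The grip is good: the tray origin lies 12.7 mm from TCP, and TCP is 7.4 mm above its base. I'll lift, turn 90° and hover beside the stack.

Call:
send_rows --rows '[{"hand": 50,"slide": [0,-8,0],"delta_rot": [0,0,0]},{"hand": 50,"slide": [0,-25,0],"delta_rot": [0,0,0]},{"hand": 50,"slide": [0,-40,0],"delta_rot": [0,0,0]},{"hand": 50,"slide": [0,-40,0],"delta_rot": [0,0,0]},{"hand": 50,"slide": [0,-30,0],"delta_rot": [0,0,0]}]'

```text
t: 19.35
ee_pos: [612.5, 56.4, 151.6]
tcp_rot: [-1.568, -0.002, 1.705]
wrist_force: [1.4, -0.1, -0.9]
grip_width: 0.72
```

```bash
python3 -c "
from fk import *
o,p,r=pose();print(o['t'],o['q'].round(3),p.round(1),o['tcp_rot'].round(4),o['wrist_force'].round(1),o['grip_width']*85.4)
plan([391,-236,185],[-np.pi/2,0,np.radians(187.9)],n=13)
" | sed 's/np.float64(\([^)]*\))/\1/g'
```

```text
19.35 [ 9.100e-02  3.080e-01  1.400e-02  1.279e+00  1.000e-03 -4.300e-02] [612.5  56.4 151.6] [-1.5684e+00 -1.6000e-03  1.7048e+00] [ 1.4 -0.1 -0.9] 61.4743709243076
[-20.0, -2.5, 19.9] [-0.0, -0.121, 0.0]
[-17.5, -2.5, 22.2] [-0.0, -0.121, 0.0]
[-14.7, -2.5, 24.1] [-0.0, -0.121, 0.0]
[-11.6, -2.5, 25.7] [-0.0, -0.121, 0.0]
[-8.4, -2.5, 26.9] [-0.0, -0.121, 0.0]
[-5.1, -2.5, 27.8] [-0.0, -0.121, 0.0]
[-1.7, -2.5, 28.2] [-0.0, -0.121, 0.0]
[1.7, -2.5, 28.2] [-0.0, -0.121, 0.0]
[5.1, -2.5, 27.8] [-0.0, -0.121, 0.0]
[8.4, -2.5, 26.9] [-0.0, -0.121, 0.0]
[11.6, -2.6, 25.7] [-0.0, -0.121, 0.0]
[14.6, -2.6, 24.1] [-0.0, -0.121, 0.0]
[17.4, -2.6, 22.2] [-0.0, -0.121, 0.0]
```

Call:
send_rows --rows '[{"hand": 50,"slide": [-20,-3,19.9],"delta_rot": [0,-0.121,0]},{"hand": 50,"slide": [-17.5,-3,22.2],"delta_rot": [0,-0.121,0]},{"hand": 50,"slide": [-14.7,-3,24.1],"delta_rot": [0,-0.121,0]},{"hand": 50,"slide": [-11.6,-3,25.7],"delta_rot": [0,-0.121,0]},{"hand": 50,"slide": [-8.4,-3,26.9],"delta_rot": [0,-0.121,0]}]'

```text
t: 19.85
ee_pos: [526.0, -56.8, 164.3]
tcp_rot: [-1.568, -0.004, 2.315]
wrist_force: [0.9, -1.3, -2.7]
grip_width: 0.716
```

Call:
send_rows --rows '[{"hand": 50,"slide": [-5.1,-3,27.8],"delta_rot": [0,-0.121,0]},{"hand": 50,"slide": [-1.7,-3,28.2],"delta_rot": [0,-0.121,0]},{"hand": 50,"slide": [1.7,-3,28.2],"delta_rot": [0,-0.121,0]},{"hand": 50,"slide": [5.1,-3,27.8],"delta_rot": [0,-0.121,0]},{"hand": 50,"slide": [8.4,-3,26.9],"delta_rot": [0,-0.121,0]}]'

```text
t: 20.35
ee_pos: [440.6, -169.1, 179.6]
tcp_rot: [-1.571, -0.005, 2.92]
wrist_force: [1.0, -0.3, -0.8]
grip_width: 0.72
```

Call:
send_rows --rows '[{"hand": 50,"slide": [11.6,-2.5,25.7],"delta_rot": [0,-0.121,0]},{"hand": 50,"slide": [14.6,-2.5,24],"delta_rot": [0,-0.121,0]},{"hand": 50,"slide": [10,0,14],"delta_rot": [0,-0.121,0]},{"hand": 50,"slide": [0,0,0],"delta_rot": [0,0,0]},{"hand": 50,"slide": [0,0,0],"delta_rot": [0,0,0]}]'

```text
t: 20.85
ee_pos: [397.6, -227.3, 184.5]
tcp_rot: [-1.573, -0.004, -3.009]
wrist_force: [-0.7, -0.5, -2.0]
grip_width: 0.719
```

```bash
python3 -c "
from fk import *
f=grab('wrist','w21');cv2.imwrite('pics/w21b.png',cv2.resize(f['image'],None,fx=1.5,fy=1.5))
o,p,r=pose();print(o['t'],o['q'].round(3),p.round(1),o['tcp_rot'].round(4),o['wrist_force'].round(1),o['grip_width']*85.4)
"
```

```text
20.9 [-5.180e-01  8.000e-03 -2.690e-01  1.298e+00 -1.000e-03 -2.223e+00] [ 397.9 -227.   184.4] [-1.5728 -0.0041 -3.0073] [-0.2  0.1 -1.6] 61.624376892664856
```

View pics/w21b.png

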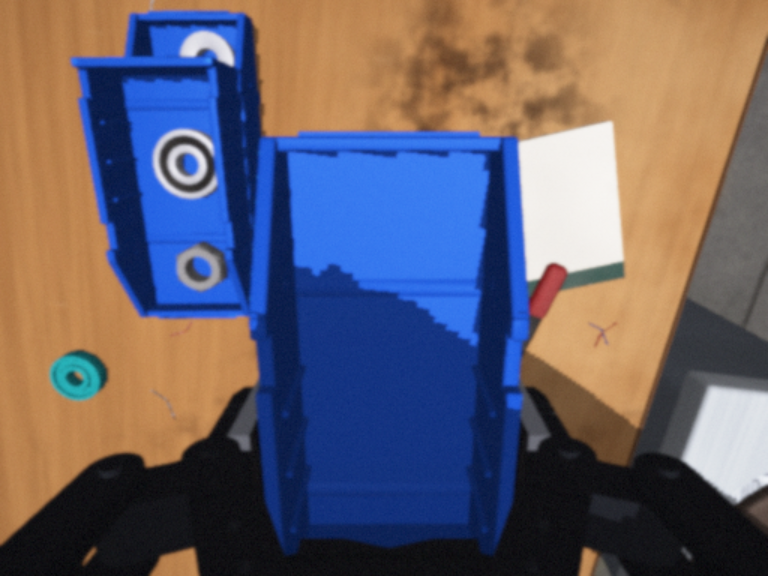

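Run:
```python
from h import *
im=cv2.imread("pics/w21.png")
cv2.imwrite("pics/w21c.png",cv2.resize(im[0:220,40:185],None,fx=4,fy=2.7,interpolation=cv2.INTER_CUBIC))
f=load("pics/w21.npz")
# predicted keypoints of tray_parts for the estimate & overlay
ov=cv2.resize(im[0:220,40:185],None,fx=4,fy=2.7,interpolation=cv2.INTER_CUBIC)
def over(x,y,yaw,col,z0=40):
    pts=np.array([[65,31,48],[65,-31,48],[-27,-31,48],[-65,-31,26],[-65,31,26],[-27,31,48]],float)
    W=pts@R.from_euler("z",yaw).as_matrix().T+[x,y,z0]
    uv=proj(f,W);print(uv.round(1).tolist())
    q=((uv+.5-[40,0])*[4,2.7]).astype(int);cv2.polylines(ov,[q.reshape(-1,1,2)],True,col,1)
over(510.3,-257.1,np.radians(-82.1),(0,255,255))
over(514.1,-288.4,np.radians(97.9),(0,255,0),0)
cv2.imwrite("pics/w21o.png",ov)
```

```text
[[46.6, 39.8], [141.0, 39.4], [155.0, 175.0], [167.2, 212.4], [93.3, 212.8], [71.3, 175.5]]
[[169.9, 170.8], [98.0, 171.2], [80.0, 56.1], [85.9, 7.8], [162.9, 7.4], [159.8, 55.7]]
```

View pics/w21o.png

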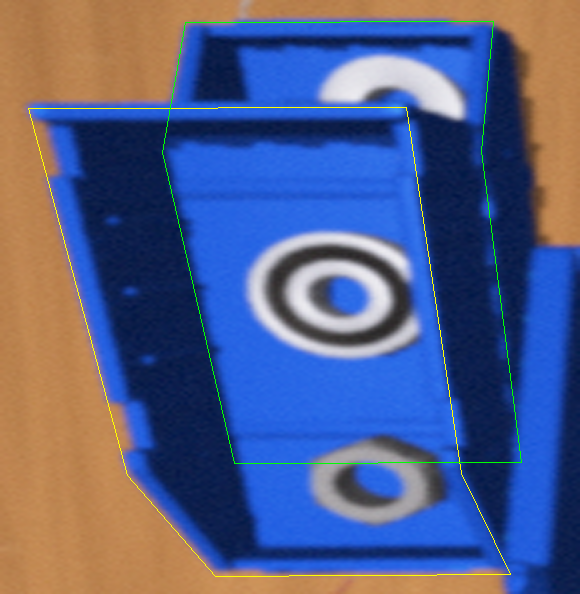

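The overlay matches to about 1–2 px, giving tray_parts at (510.4, -258.0), yaw -82.1°. I'll move over the stack.

```bash
python3 -c "
from fk import *
o,p,r=pose();print(p,o['tcp_rot'])
plan([513,-276.9,125],[-np.pi/2,0,np.radians(187.9)],n=5)
" | sed 's/np.float64(\([^)]*\))/\1/g'
```

```text
[ 397.89291019 -226.96741053  184.36389481] [-1.57281786 -0.00412664 -3.00732679]
[-21.5, 11.8, 13.0] [0.0, -0.001, 0.001]
[-21.5, 11.8, 13.0] [0.0, -0.001, 0.001]
[-21.5, 11.8, 13.0] [0.0, -0.001, 0.001]
[-21.5, 11.8, 13.0] [0.0, -0.001, 0.001]
[-21.4, 11.8, 13.0] [0.0, -0.001, 0.001]
```

Call:
send_rows --rows '[{"hand": 50,"slide": [-15,5,8],"delta_rot": [0,0,0]},{"hand": 50,"slide": [-27,12,16],"delta_rot": [0,-0.002,0.002]},{"hand": 50,"slide": [-28,17,17],"delta_rot": [0,-0.002,0.002]},{"hand": 50,"slide": [-25,16,16],"delta_rot": [0,0,0]},{"hand": 50,"slide": [-12.4,9,8],"delta_rot": [0,0,0]}]'

```text
t: 21.4
ee_pos: [515.1, -276.2, 122.8]
tcp_rot: [-1.574, -0.001, -3.001]
wrist_force: [0.2, -0.3, -1.9]
grip_width: 0.721
```

Call:
send_rows --rows '[{"hand": 50,"slide": [0,0,0],"delta_rot": [0,0,0]},{"hand": 50,"slide": [0,0,0],"delta_rot": [0,0,0]},{"hand": 50,"slide": [0,0,0],"delta_rot": [0,0,0]}]'

```text
t: 21.7
ee_pos: [512.8, -276.1, 125.5]
tcp_rot: [-1.572, -0.0, -3.001]
wrist_force: [-0.1, -1.3, -0.9]
grip_width: 0.721
```

```bash
python3 -c "
from fk import *
o,p,r=pose();print(o['t'],p,o['tcp_rot'],o['wrist_force'])
plan([513,-276.9,97],[-np.pi/2,0,np.radians(187.9)],n=1)
" | sed 's/np.float64(\([^)]*\))/\1/g'
```

```text
21.7 [ 512.79074187 -276.1285344   125.49269471] [-1.57245601e+00 -1.55465514e-04 -3.00102139e+00] [-0.08800803 -1.26840084 -0.93574184]
[-0.1, 28.5, 0.8] [0.002, 0.003, 0.0]
```

Call:
send_rows --rows '[{"hand": 50,"slide": [0,12,0.6],"delta_rot": [0.001,0.003,0]},{"hand": 50,"slide": [0,11,0],"delta_rot": [0,0,0]},{"hand": 50,"slide": [0,5,0],"delta_rot": [0,0,0]},{"hand": 50,"slide": [0,0,0],"delta_rot": [0,0,0]},{"hand": 50,"slide": [0,0,0],"delta_rot": [0,0,0]}]'

```text
t: 22.2
ee_pos: [512.8, -277.4, 96.8]
tcp_rot: [-1.572, -0.001, -3.004]
wrist_force: [-0.2, 0.2, -1.8]
grip_width: 0.718
```

```bash
python3 -c "
from fk import *
s=grab('side','s23');cv2.imwrite('pics/s23b.png',cv2.resize(s['image'][180:340,210:340],None,fx=5,fy=3.7,interpolation=cv2.INTER_CUBIC))
o,p,r=pose();print(o['t'],p,o['tcp_rot'],o['wrist_force'])
plan([513,-276.9,87.4],[-np.pi/2,0,np.radians(187.9)],n=1)
" | sed 's/np.float64(\([^)]*\))/\1/g'
```

```text
22.25 [ 513.06776679 -277.51838488   97.08292677] [-1.57132922e+00 -9.91179381e-05 -3.00451523e+00] [ 0.21847074 -0.09128683 -1.12898562]
[-0.0, 9.7, -0.6] [0.001, -0.001, 0.0]
```

View pics/s23b.png

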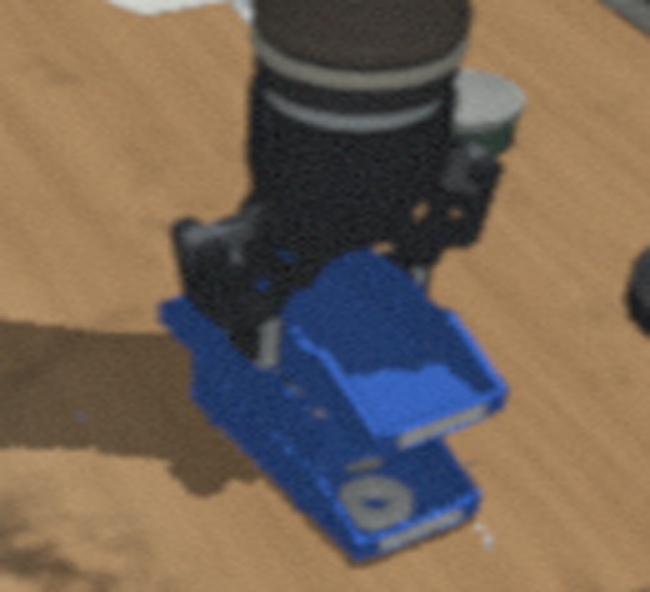

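The tray is aligned over the notches. Now slowly down.

Call:
send_rows --rows '[{"hand": 50,"slide": [0,3,-0.3],"delta_rot": [0,0,0]},{"hand": 50,"slide": [0,2,0],"delta_rot": [0,0,0]},{"hand": 50,"slide": [0,1.2,0],"delta_rot": [0,0,0]},{"hand": 50,"slide": [0,0,0],"delta_rot": [0,0,0]}]'

```text
t: 22.65
ee_pos: [512.9, -277.0, 90.4]
tcp_rot: [-1.572, -0.001, -3.004]
wrist_force: [-0.2, 0.1, -2.7]
grip_width: 0.719
```

Call:
send_rows --rows '[{"hand": 50,"slide": [0,1.3,0],"delta_rot": [0,0,0]},{"hand": 50,"slide": [0,1,0],"delta_rot": [0,0,0]},{"hand": 50,"slide": [0,0,0],"delta_rot": [0,0,0]}]'

```text
t: 22.95
ee_pos: [512.9, -277.1, 88.2]
tcp_rot: [-1.572, -0.0, -3.004]
wrist_force: [-0.1, -0.1, -1.1]
grip_width: 0.716
```

Call:
send_rows --rows '[{"hand": 50,"slide": [0,0.8,0],"delta_rot": [0,0,0]},{"hand": 50,"slide": [0,0.7,0],"delta_rot": [0,0,0]},{"hand": 50,"slide": [0,0,0],"delta_rot": [0,0,0]}]'

```text
t: 23.25
ee_pos: [513.1, -277.2, 87.2]
tcp_rot: [-1.571, -0.0, -3.004]
wrist_force: [-0.1, 0.3, -1.3]
grip_width: 0.72
```

Call:
send_rows --rows '[{"hand": 50,"slide": [0,0.7,0],"delta_rot": [0,0,0]},{"hand": 50,"slide": [0,0.5,0],"delta_rot": [0,0,0]},{"hand": 50,"slide": [0,0,0],"delta_rot": [0,0,0]}]'

```text
t: 23.55
ee_pos: [513.2, -277.3, 86.9]
tcp_rot: [-1.57, 0.001, -3.004]
wrist_force: [-3.3, 1.1, 7.3]
grip_width: 0.719
```

Contact came at TCP z 86.9 against an expected 87.4, so the tray is fully seated. I'll release.

Call:
send_rows --rows '[{"hand": 64,"slide": [0,-0.7,0],"delta_rot": [0,0,0]},{"hand": 70,"slide": [0,0,0],"delta_rot": [0,0,0]},{"hand": 78,"slide": [0,0,0],"delta_rot": [0,0,0]},{"hand": 85,"slide": [0,0,0],"delta_rot": [0,0,0]}]'

```text
t: 23.95
ee_pos: [512.9, -277.1, 86.2]
tcp_rot: [-1.572, -0.001, -3.004]
wrist_force: [0.4, 0.8, 0.0]
grip_width: 0.996
```

Call:
send_rows --rows '[{"hand": 85,"slide": [0,-20,0],"delta_rot": [0,0,0]},{"hand": 85,"slide": [0,-40,0],"delta_rot": [0,0,0]},{"hand": 85,"slide": [0,-40,0],"delta_rot": [0,0,0]},{"hand": 85,"slide": [25,-20,-25],"delta_rot": [0,0,0]},{"hand": 85,"slide": [30,0,-30],"delta_rot": [0,0,0]}]'

```text
t: 24.45
ee_pos: [452.6, -231.0, 209.3]
tcp_rot: [-1.568, 0.004, -3.005]
wrist_force: [0.8, 0.6, 1.2]
grip_width: 0.993
```

Call:
send_rows --rows '[{"hand": 85,"slide": [30,0,-35],"delta_rot": [0,0,0]},{"hand": 85,"slide": [0,0,0],"delta_rot": [0,0,0]},{"hand": 85,"slide": [0,0,0],"delta_rot": [0,0,0]}]'

```text
t: 24.75
ee_pos: [416.2, -199.3, 207.0]
tcp_rot: [-1.571, 0.001, -3.004]
wrist_force: [0.2, -0.1, 0.3]
grip_width: 0.994
```

```bash
python3 -c "
from fk import *
f=grab('wrist','w25');cv2.imwrite('pics/w25b.png',cv2.resize(f['image'],None,fx=1.5,fy=1.5))
s=grab('side','s25');cv2.imwrite('pics/s25b.png',cv2.resize(s['image'][190:340,210:330],None,fx=5,fy=4,interpolation=cv2.INTER_CUBIC))
t=grab('top','t25');cv2.imwrite('pics/t25b.png',t['image'])
o,p,r=pose();print(o['t'],p,o['tcp_rot'],o['wrist_force'])
"
```

```text
24.9 [ 417.40560347 -200.25386333  206.47111924] [-1.57114913e+00  7.50706024e-05 -3.00451507e+00] [-0.36012096  0.44401805 -0.13752122]
```

View pics/w25b.png

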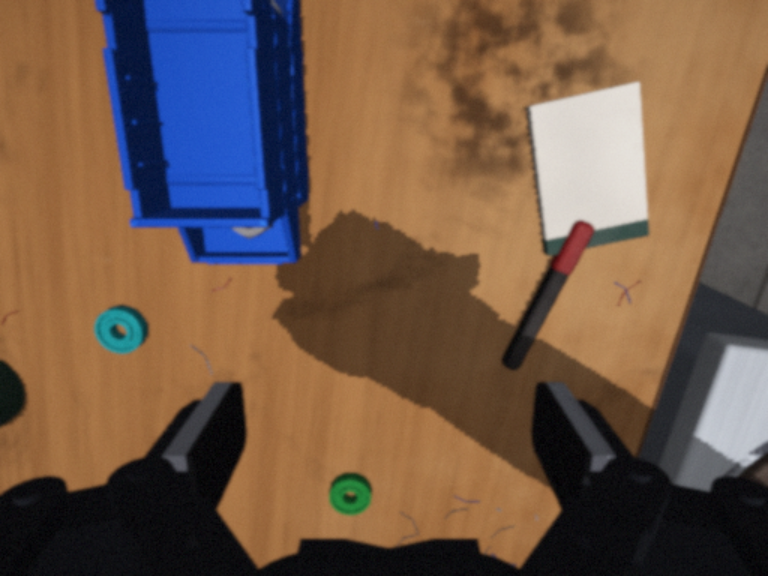

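View pics/s25b.png

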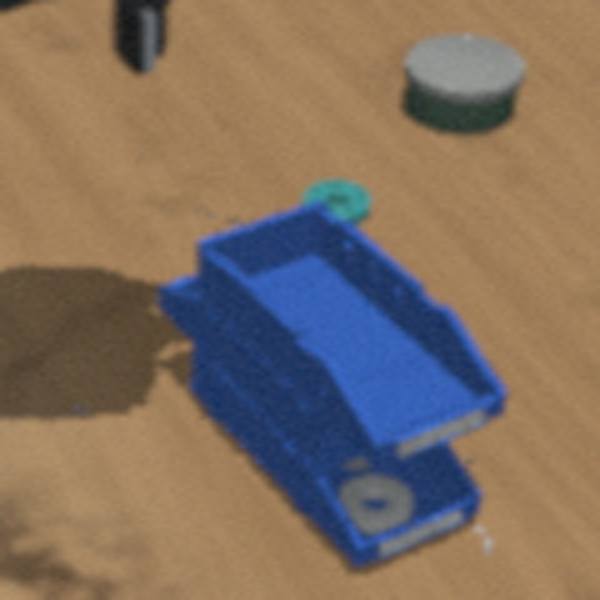

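View pics/t25b.png

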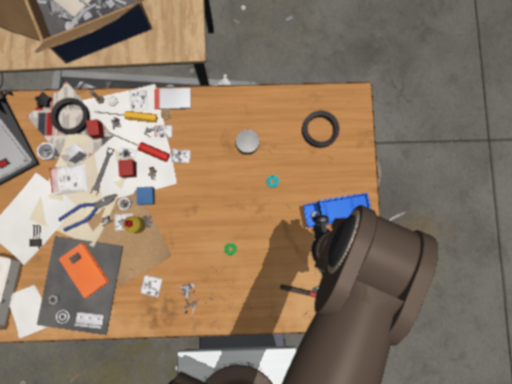

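Run:
```python
from h import *
for n in("w25","s25"):
    f=load(f"pics/{n}.npz");im=f["image"];P,u,v=cloud(f,blue(im))
    m=(abs(P[:,0]-512)<45)&(P[:,1]>-380)&(P[:,1]<-180)
    print(n,np.percentile(P[m,2],[90,95,99]).round(1))
    # floor of the top tray (z 80+12=92) at both ends
    d=np.array([-np.sin(np.radians(7.9)),np.cos(np.radians(7.9))])
    q=(P[:,:2]-[514.7,-289.3])@d; l=(P[:,:2]-[514.7,-289.3])@np.array([d[1],-d[0]])
    for a,b in((-20,0),(20,50)):
        k=m&(abs(l)<18)&(q>a)&(q<b)&(P[:,2]>60); print(a,b,k.sum(),np.median(P[k,2]).round(1) if k.any() else None)
    k=m&(P[:,2]>122)&(abs(abs(l)-29)<4)
    if k.sum()>10: print("rim z vs x",np.polyfit(q[k],P[k,2],1).round(3),k.sum())
s0=load("pics/side0.npz");s=load("pics/s25.npz")
def over(f,ov,x,y,z,yaw,c,x0,y0,sx,sy):
    pts=np.array([[65,31,48],[65,-31,48],[-27,-31,48],[-65,-31,26],[-65,31,26],[-27,31,48]],float)
    uv=proj(f,pts@R.from_euler("z",yaw).as_matrix().T+[x,y,z]);q=((uv+.5-[x0,y0])*[sx,sy]).astype(int);cv2.polylines(ov,[q.reshape(-1,1,2)],True,c,1)
A=[cv2.resize(q["image"][200:340,230:330],None,fx=4,fy=4,interpolation=cv2.INTER_CUBIC) for q in(s0,s)]
for ov in A: over(s,ov,513.7,-292,0,np.radians(97.2),(0,255,0),230,200,4,4)
over(s,A[1],514.3,-293,80,np.radians(97.2),(0,255,255),230,200,4,4)
cv2.imwrite("pics/cmp.png",np.hstack(A))
```

```text
w25 [125.5 128.1 129.1]
-20 0 1545 92.3
20 50 1928 92.4
rim z vs x [6.00000e-03 1.26293e+02] 2519
s25 [119.1 123.5 126.9]
-20 0 106 90.5
20 50 134 90.3
rim z vs x [2.00000e-03 1.24946e+02] 171
```

View pics/cmp.png

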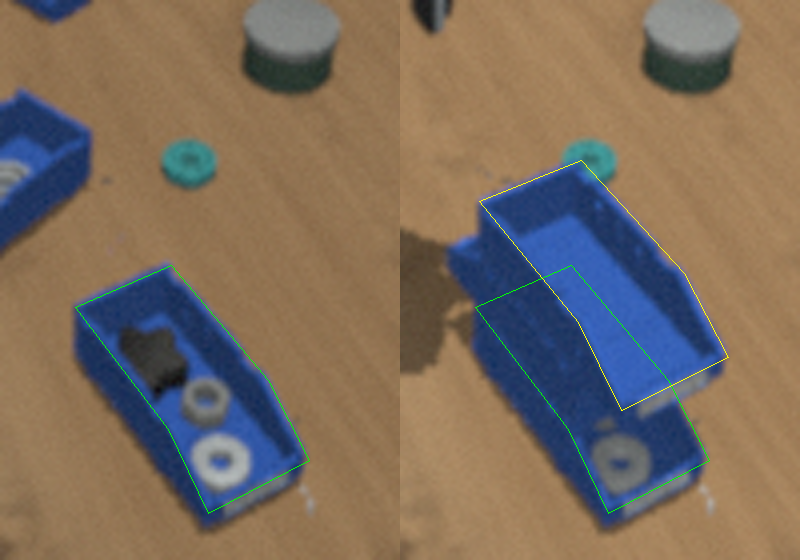

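The top tray's floor reads 92.3 mm at both places measured (expected 92), so it is seated and level. tray_low sits exactly on its original outline, and the nut shows at (250,230) in the middle tray's scoop. Handing in.

```bash
python3 -c "
from workcell import *
print(sign_off()); print(get_obs()['t'])"
```

```text
the job is handed in; nothing more can be done
None
the job is handed in; nothing more can be done
```

The stack is built as asked and handed in at about 25 s on the robot's clock. I put tray_parts, with its bearing and nut, on tray_low turned end for end. Then I laid tray_empty down on its skids and let go, took it again by its sides, and lowered it level onto tray_parts, turned end for end again.

**Seating and level:**
- Each tray came to rest within 1 mm of its fully seated height.
- The wrist camera's depth puts the top tray's floor at 92.3 and 92.4 mm at two places along it (92 expected), so it is seated and level.
- The side camera reads 90.5 and 90.3 mm there, a disagreement within the 2 mm calibration.

**Bystanders and bottom tray:** In the side view tray_low lies on its original outline. The bottle, tin and tape roll look unmoved in the last pictures.

**Bearing and nut:** Both were in tray_parts after the first stacking and in the last view before the top tray went on. After that only the nut could be partly seen; the top tray hides the bearing.

**Fault along the way:** One trial tilt in free air ran joint 4 to its 2.02 rad limit; it read 2.022. I backed off straight away, and the wrist force peaked at about 27 N.

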